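# Gauge the depth of a drilled dowel hole

### The arm

A 6-joint arm with a two-finger parallel gripper is mounted at the origin on a cart in front of the work surface, level with it; the furniture and walls round the work are solid. World frame = base frame: x ahead of the robot, y to its left, z up, the work surface at z = 0. Lengths are in mm, angles in rad, forces in N, time in s.
With the tool pointing down it reaches from about 400 to 925 mm from the base axis. Payload 12.5 kg.
Tool frame: the origin (TCP) lies midway between the tips of the shut fingers; the grasp point (between the pads) lies 19 mm behind it; z points along the fingers, y is the line along which they close (so a half turn about z gives the same grasp; the last joint's range is limited). The gripper opens to 95 mm and grips with 3 to 60 N. Pads are 20 mm wide; open, the fingers measure 119 mm over their backs; the gripper's body (75 mm by 180 mm) begins 59 mm behind the grasp point.
Start: joints at [1.157, 0.491, 1.559, -0, 1.092, -0.106], TCP at [189.335, 595.65, 214.661] pointing down, gripper open.
Joint ranges: [-3.1, 3.1], [-0.84, 2.19], [0.05, 2.79], [-1.13, 4.28], [0.06, 2.93], [-2.69, 2.69]. Speed limits (rad/s): [2.22, 2.22, 2.79, 3.14, 3.14, 3.14].

### API

Orientations are given as [roll, pitch, yaw] about the fixed x, y, z axes, in that order (R = Rz(yaw) Ry(pitch) Rx(roll)).
In Python, from cell import state, viewer, env, models gives the robot as it stands. The module is installed in compiled form; this text tells all that it offers.
- The arm moves only by the tool arm_command, never from a script. Its argument "rows" is a list of rows, each a list of 2 entries, a list of its own where there are three numbers: the shift along the tool's x, y, z normalised to -1 to 1, where 1 is 0.25 m, then the turn about the tool's z normalised to -1 to 1, where 1 is pi rad. A call has exactly 5 rows; each row shifts and turns the commanded pose from where the row before left it, along the tool's axes as they then stand; what a row does not reach is not made up. A row lasts 1/10 s, in which the tool goes at most 50 mm and 8.59 degrees, less where a joint would pass 70% of its speed; a pose out of reach is approached as far as the arm can. A call with a number of a shift or a turn outside -1 to 1 is refused whole. A call with a gripper value outside its range is refused whole. "claw" is the opening, from 0 (shut) to 1 (fully open), set as the call begins (left out, the last holds). The fingers move at their own pace and stop on an object; the grip force is fixed at half the most. Time passes only in rows, so rows that do not move let the fingers close, or fill a call up. It gives the time, the measured TCP pose, the force, the opening and the grip force at its end, in the units of the state.
- state(): the state, without advancing time (a new reading comes with each control period).
- viewer.read_camera(name): name is "side" or "top"; returns (picture, depth): 384x512x3 uint8, red, green, blue; 384x512 float32, mm along the optical axis (not along the pixel's ray), 0 where there is no reading.
- viewer.get_calibration(name): a dict with "camera_matrix" (3x3 intrinsics, pixels), "dist_coeffs" ([k1, k2, p1, p2, k3] as OpenCV has them; the pictures are not rectified), "world_to_cam" (4x4, takes a point from world to camera coordinates). Camera axes: x right, y up, looking along -z (the intrinsics and any distortion apply to the point x, -y, -z); pixel columns grow to the right and rows downward; lengths in mm; the calibration is good to about 2 mm. A picture is of the moment at which its call begins. get_calibration takes no time and is no camera call.
- env.job_done(): hands the job in; it is judged then, once.
Trained networks look in the newest picture that a camera, given by its name, has taken for a name from the list of things; names that differ only in an ending like _2 or _b are one class to them, and where a whole thing is asked for, a point or a joint stands for the part that bears it (a point fixed in the world has none). Each returns a list of dicts, best first, with "confidence" (0 to 1); they miss things now and then, are a little off and sometimes report something else, mostly with a low value. They report only what shows in the picture. A call takes as long as a camera call. They do not tell look-alikes from the thing itself.
- models.search_frame(camera, label): "position" ([x, y, z] in mm, in world coordinates, good to about 4 mm: the middle of the surface that is visible of it).
- models.mark_of(camera, label): "position" ([x, y, z] in mm, in world coordinates, good to about 4 mm: a listed point, or the origin of a listed thing).
The state is a dict: "t": time; "joints": joint angles; "qvel": joint speeds; "tau": joint torques, N m; "eef_pos": TCP position; "tcp_rot": TCP orientation; "ft_force": force on the tool from outside, world axes, zero at the start; "moment": the same for the moment, N m; "opening": opening from 0.0 (shut) to 1.0 (fully open); "grip_force": force on a finger pad.
Only numpy, scipy, OpenCV 4.12 (cv2) and the standard library are available. Lean on these libraries where they do the work, as an engineer would, in place of code of your own. Each camera call takes 0.05 s, during which the arm holds its last target. There are 200 camera calls.

### The job

Push the three wood chips off the drilling jig's top plate with the beech block, not with the fingers, and set the block back down flat on the bench. Then take the depth gauge by its red handle, push its rod gently down through the jig's guide bush to the bottom of the dowel hole, so that the sliding collar is stopped by the plate and shows the depth, draw it out without shifting the collar, and hold the rod level and still, well above the bench (at least 15 cm), for reading. Finish while still holding it up, and leave the glue bottle, the tape measure and the loose dowel where they are.

Things in the scene. Friction and masses are not known exactly. Their poses are not given: they have to be found in the camera images.
- jig: Drilling jig clamped on a hardwood rail, one fixed piece. Origin: centre of its underside, on the bench. Brown rail 62 (jig x) x 240 (jig y) x 58 mm high; on it the aluminium plate, 110 (x) x 100 (y) x 12 mm, level top 70 mm above the bench, centred, overhanging the rail's long sides by 24 mm; flush steel guide bush in its middle. Two black thumbscrews on the -x side, below the plate
- hole_mouth (a point): Centre of the hole's round mouth in the plate's top face, 70 mm above the bench; the hole is vertical, 12 mm in diameter from plate to bottom
- hole_floor (a point): Centre of the flat bottom of the blind hole, 52 mm below the mouth, 18 mm above the bench
- chip_a: Loose pale wood chip, 30 x 17 x 5 mm, lying on the plate; origin: centre of its underside. Too wide to drop into the hole
- chip_b: Loose pale wood chip, 25 x 19 x 6 mm, lying on the plate; origin: centre of its underside
- chip_c: Loose pale wood chip, 33 x 16 x 5 mm, lying on the plate; origin: centre of its underside
- beech_block: Loose plain beech block, 50 mm (its x) by 120 mm (its y) by 45 mm high, 0.2 kg, lying flat on the bench; origin: centre of its underside, z up. The scraper for the chips
- cradle: Dark wooden cradle fixed to the bench, base 170 (its x) x 74 mm (its y). The gauge rests in it leaning at 45 degrees, tip low at the cradle's -x end, handle high towards its +x. A tip pocket and a notched post (120 mm high, 30 mm wide) hold the rod's end and the lowest 20 mm of the handle; the gauge lifts out straight up
- gauge: Depth gauge, about 0.1 kg: steel rod, 9 mm thick, 112 mm long, its last 4 mm tapered, marked every 5 mm; then a red handle, 16 x 16 mm with flat sides square to the gauge's x and y, from 116 to 204 mm above the tip. Origin: the rod's tip; z runs up the rod to the handle; in the cradle its y is level. Total length 206 mm
- handle_mid (a point): Point on the gauge's axis in the red handle, 168 mm from the tip, clear of the cradle: a good place to grip, across the gauge's y
- collar_face (a point): Centre of the underside of the brass collar (26 mm in diameter, 10 mm thick, with a black ring of 4 mm above it), the face that stops on the plate
- collar (a joint): Collar's place along the rod: distance in m of its underside from the rod's tip (0.013 to 0.033 at the start, grows towards the handle, at most 0.085). It holds by friction, about 1.5 N, and stays where it was pushed; with the rod on the floor of the hole and the collar on the plate it reads 0.052
- glue_bottle: Yellow glue bottle, 46 x 70 x 168 mm, standing; origin: centre of its underside. Leave alone
- tape_measure: Yellow tape measure, 38 x 91 x 69 mm, standing on the bench; origin: centre of its underside. Leave alone
- dowel_a: Loose beech dowel, 12 mm in diameter, 110 mm long along its y, lying on the bench between the robot and the jig; origin: centre of its underside. Leave alone
Mind the look-alikes: they are no part of the job. What is shaped like the beech_block but pink is not meant.

How it is judged (in metres and radians):
On the way, in this order (a step that is already met when the one before it is completed fails the run):
1. the beech block is brought down to the jig's plate, its underside within 4 mm of the top face (z of beech_block in the frame of hole_mouth between -0.004 and 0.004 m and x of beech_block in the frame of hole_mouth between -0.07 and 0.07 m and y of beech_block in the frame of hole_mouth between -0.07 and 0.07 m), for 0.1 s.
2. all three chips are off the plate (height (world z) of each of chip_a, chip_b, chip_c below 0.064 m), for 0.2 s.
3. the gauge's rod stands on the bottom of the hole with the collar pushed up by the plate to the true depth (z of gauge in the frame of hole_floor below 0.002 m and horizontal distance between gauge and hole_floor below 0.006 m and angle between gauge's own z axis and vertical below 0.1 rad and value of joint collar between 0.05 and 0.054 m), for 0.1 s.
4. the gauge is drawn right out of the hole (z of gauge in the frame of hole_mouth above 0.02 m), for 0.1 s.
At the end, for the whole second after the job is handed in: The gauge is held in the fingers alone, its rod within 8 degrees of level and still, tip and handle at least 15 cm above the bench, its collar still showing the hole's depth of 52 mm within 2 mm; the three chips are off the plate; the beech block lies flat on the bench (all of step 2 and height (world z) of beech_block between -0.01 and 0.008 m and angle between beech_block's own z axis and vertical below 0.1 rad and contact force between the fingers and gauge above 1 N and height (world z) of each of gauge, handle_mid above 0.15 m and angle between gauge's own z axis and vertical between 1.431 and 1.711 rad and linear speed of gauge below 0.03 m/s and contact force between gauge and jig below 0.05 N and value of joint collar between 0.05 and 0.054 m); the arm keeps its last pose, push and grip.
It fails at once if a finger or the arm pushes a chip (over 1.5 N) (contact force between any of the arm, the fingers and chip_a above 1.5 N or contact force between any of the arm, the fingers and chip_b above 1.5 N or contact force between any of the arm, the fingers and chip_c above 1.5 N).
It fails at once if the gauge is rammed into the jig (over 40 N) (contact force between gauge and jig above 40 N).
It fails at once if the glue bottle, the tape measure or the loose dowel is moved by more than 3 cm (distance of any of glue_bottle, tape_measure, dowel_a from where it was at the start of the episode above 0.03 m).
It also fails if it takes over 72 s, if anything falls off the work surface, if the arm or the gripper's body presses on something with over 40 N, if the wrist force passes 120 N, or if a joint passes its speed limit or range.

## Working session

There is one attempt and no reset: what is moved stays moved. The work goes in short steps, Python scripts to look and compute and a tool call to move; the robot and the scene stay as the last step left them, time stands still between calls to the robot, and variables do not carry over. Pictures are saved under pics/ and viewed, at most 10 in all, crops included, and the job is handed in when it is done.

Besides the shell and the picture viewer there is one more tool, called after "Emit:" as a command line: name --argument value ..., lists and objects as JSON in quotes. arm_command: Moves the arm, as the interface text tells. Scaled input: -1 to 1 covers 0.25 m each way for a shift and pi rad each way for a turn. Its arguments: {"type":"object","properties":{"rows":{"type":"array","items":{"type":"array"}},"claw":{"type":"number"}},"required":["rows"]}

```bash
mkdir -p pics && cat > h.py <<'E'
import numpy as np, cv2
from cell import state, viewer, env, models
def pic(cam,name):
    im,d=viewer.read_camera(cam); cv2.imwrite(f'pics/{name}.png',im[:,:,::-1]); np.save(f'pics/{name}_d.npy',d); return im,d
def cloud(cam,d,s=1):
    c=viewer.get_calibration(cam);K=np.array(c['camera_matrix'],float);T=np.linalg.inv(np.array(c['world_to_cam'],float))
    v,u=np.mgrid[0:d.shape[0],0:d.shape[1]]
    p=cv2.undistortPoints(np.stack([u.ravel(),v.ravel()],1).astype(float)[:,None],K,np.array(c['dist_coeffs'],float))[:,0]
    z=d.ravel(); P=np.stack([p[:,0]*z,-p[:,1]*z,-z,np.ones_like(z)],1)@T.T
    P=P[:,:3].reshape(d.shape+(3,)); P[d<=0]=np.nan; return P
E
python3 - <<'E'
from h import *
for c in ('top','side'):
    pic(c,c+'0'); cal=viewer.get_calibration(c); T=np.linalg.inv(cal['world_to_cam']); print(c,T[:3,3].round(),(-T[:3,2]).round(2))
    for l in 'jig hole_mouth chip_a beech_block cradle gauge handle_mid collar_face glue_bottle tape_measure dowel_a'.split():
        print(l,[(np.round(r['position']).astype(int).tolist(),round(r['confidence'],2)) for r in models.mark_of(c,l)][:5])
print(state())
E
```

```text
top [ 350.   93. 1984.] [ 0.11 -0.   -0.99]
jig [([535, -153, 1], 0.91)]
hole_mouth [([535, -149, 71], 0.74)]
chip_a [([558, -146, 68], 0.5), ([512, -171, 74], 0.47)]
beech_block [([438, 145, -3], 0.77), ([620, 160, 2], 0.71), ([557, 580, -4], 0.59)]
cradle [([493, -374, 2], 0.95)]
gauge [([439, 145, -4], 0.65), ([426, -374, 20], 0.62), ([513, -170, 73], 0.31)]
handle_mid [([546, -374, 141], 0.4)]
collar_face [([442, -377, 42], 0.55)]
glue_bottle [([697, -323, -3], 0.64), ([753, 108, -3], 0.46)]
tape_measure [([697, -324, -4], 0.54), ([560, -149, 70], 0.2)]
dowel_a [([532, -151, 18], 0.73), ([560, -147, 70], 0.56), ([368, -122, 3], 0.39)]
side [  406. -1009.   938.] [ 0.12  0.79 -0.6 ]
jig [([534, -152, -1], 0.84), ([565, -145, 74], 0.4)]
hole_mouth [([536, -150, 72], 0.55)]
chip_a [([515, -169, 70], 0.59), ([561, -145, 78], 0.54), ([517, -136, 71], 0.45)]
beech_block [([618, 158, -1], 0.74), ([556, 585, 1], 0.74), ([437, 141, -1], 0.59)]
cradle [([493, -371, 2], 0.79), ([694, -320, 3], 0.35)]
gauge [([426, -374, 22], 0.69), ([694, -318, 2], 0.2)]
handle_mid [([544, -369, 139], 0.98)]
collar_face [([442, -375, 39], 0.58), ([534, -151, 10], 0.23)]
glue_bottle [([756, 111, -1], 0.62)]
tape_measure [([691, -319, 1], 0.57)]
dowel_a [([368, -120, 0], 0.65)]
{'t': 1.2, 'joints': array([ 1.15740688e+00,  4.90918817e-01,  1.55889337e+00,  3.94525167e-06,
        1.09171013e+00, -1.05571222e-01]), 'qvel': array([ 0.00076934,  0.00014628, -0.0013533 , -0.00024825, -0.00128755,
       -0.00077053]), 'tau': array([-8.12691651e-04, -6.12502813e+01, -2.58415264e+01,  6.92157866e-02,
        4.47536143e-02, -1.37434461e-05]), 'eef_pos': array([189.33031576, 595.65263038, 214.65153388]), 'tcp_rot': array([3.14152235e+00, 3.92943710e-06, 2.83377261e+00]), 'ft_force': array([-0.10975165,  0.46258678, -1.03565023]), 'moment': array([-0.02552731,  0.00599833,  0.01066264]), 'grip_force': 0.0, 'opening': 0.999567675639459}
```

View pics/top0.png

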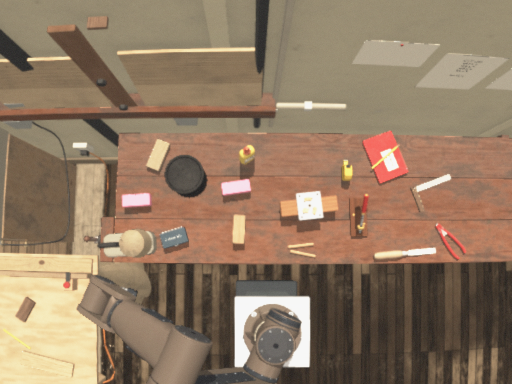

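View pics/side0.png

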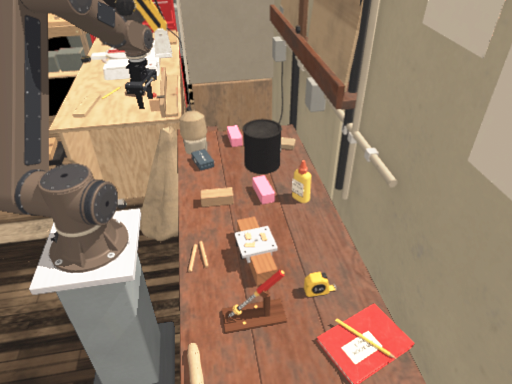

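```bash
python3 - <<'E'
from h import *
for c in ('top','side'):
    d=np.load(f'pics/{c}0_d.npy'); P=cloud(c,d); X,Y,Z=P[...,0],P[...,1],P[...,2]
    def rect(cx,cy,r,z0,z1,name):
        m=(abs(X-cx)<r)&(abs(Y-cy)<r)&(Z>z0)&(Z<z1)
        pts=P[m]; 
        if len(pts)<5: print(name,len(pts));return
        (a,b),s,ang=cv2.minAreaRect(pts[:,:2].astype(np.float32)); print(c,name,len(pts),'c',round(a),round(b),'size',np.round(s),'ang',round(ang,1),'z',np.median(pts[:,2]).round(1),'mean',pts[:,:2].mean(0).round(1))
    rect(535,-150,100,64,84,'plate'); rect(535,-150,140,50,84,'jig'); rect(438,143,85,38,52,'block'); rect(600,460,300,900,901,'x')
    rect(535,-372,70,60,190,'gauge_hi'); rect(493,-373,110,8,190,'cradle'); rect(694,-320,70,30,90,'tape');rect(755,110,60,30,190,'glue'); rect(368,-121,80,6,20,'dowel')
    im=cv2.imread(f'pics/{c}0.png'); m=(abs(X-535)<75)&(abs(Y+150)<75)
    v,u=np.where(m); cr=im[v.min()-6:v.max()+6,u.min()-6:u.max()+6]; print(u.min(),v.min())
    cv2.imwrite(f'pics/crop_{c}.png',cv2.resize(cr,None,fx=8,fy=8,interpolation=cv2.INTER_CUBIC))
a=cv2.imread('pics/crop_top.png');b=cv2.imread('pics/crop_side.png');H=max(a.shape[0],b.shape[0])
f=lambda i:cv2.copyMakeBorder(i,0,H-i.shape[0],0,0,0)
o=np.hstack([f(a),f(b)]);print(o.shape);cv2.imwrite('pics/crop.png',o[:600,:800])
for k in range(2):
  for c in ('top','side'):
    viewer.read_camera(c)
    for l in ('hole_mouth','chip_a','handle_mid','collar_face','beech_block'):
        print(c,l,[(np.round(r['position']).astype(int).tolist(),round(r['confidence'],2)) for r in models.mark_of(c,l)][:5])
E
```

```text
top plate 600 c 536 -150 size [106. 203.] ang 6.3 z 71.3 mean [ 535.4 -150.2]
top jig 1026 c 537 -152 size [107. 239.] ang 7.6 z 66.4 mean [ 535.8 -150.4]
top block 269 c 439 143 size [ 50. 114.] ang 87.4 z 46.1 mean [439.5 142.3]
top x 15 c 864 463 size [584.  71.] ang 89.9 z 900.3 mean [872.4 496.3]
top gauge_hi 114 c 518 -371 size [103.  26.] ang 8.8 z 116.3 mean [ 524.1 -368.6]
top cradle 764 c 492 -373 size [218. 218.] ang 0.7 z 15.3 mean [ 494.4 -366. ]
top tape 141 c 681 -321 size [62. 40.] ang 0.2 z 63.7 mean [ 679.3 -317. ]
top glue 205 c 749 110 size [42. 64.] ang 34.1 z 116.8 mean [743.8 109.1]
top dowel 297 c 369 -121 size [160. 149.] ang 90.0 z 9.4 mean [ 361.8 -118.8]
290 190
side plate 866 c 535 -136 size [111. 139.] ang 6.9 z 70.4 mean [ 536.3 -157.5]
side jig 1604 c 537 -151 size [111. 247.] ang 6.8 z 67.4 mean [ 537.2 -166.1]
side block 324 c 440 143 size [ 56. 119.] ang 87.6 z 47.2 mean [438.6 138.7]
x 0
side gauge_hi 431 c 519 -373 size [ 30. 107.] ang 83.4 z 117.0 mean [ 527.1 -377.1]
side cradle 2085 c 511 -360 size [219. 152.] ang 33.8 z 14.6 mean [ 503.9 -367.
[... 903 characters left out ...]
77), ([619, 156, 0], 0.73)]
top hole_mouth [([539, -152, 71], 0.77)]
top chip_a [([510, -169, 70], 0.43), ([515, -134, 70], 0.42)]
top handle_mid [([547, -373, 142], 0.57), ([442, -377, 41], 0.48)]
top collar_face [([443, -377, 40], 0.59)]
top beech_block [([618, 157, 0], 0.94), ([438, 144, 0], 0.64), ([490, -372, 4], 0.62), ([559, 581, 1], 0.56)]
side hole_mouth [([534, -153, 70], 0.6)]
side chip_a [([517, -171, 72], 0.61), ([516, -135, 70], 0.43), ([565, -146, 75], 0.36)]
side handle_mid [([545, -371, 140], 0.68)]
side collar_face [([444, -376, 38], 0.58)]
side beech_block [([560, 584, 4], 0.77), ([616, 160, 0], 0.64), ([434, 144, 3], 0.6), ([537, -149, 65], 0.57), ([563, -144, 77], 0.38)]
```

View pics/crop.png

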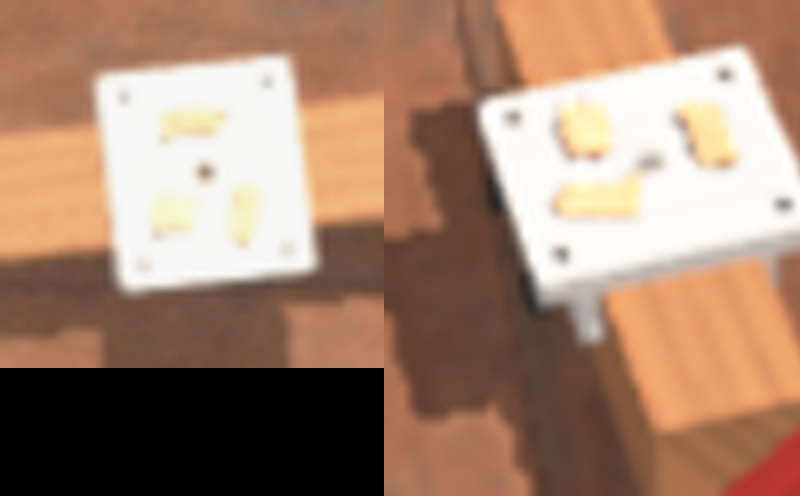

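```bash
cat >> h.py <<'E'
def plan(wps,step=48):
    "wps: (x,y,z,yaw deg[,step]) world TCP targets; prints rows of calls (tool axes, normalised)"
    s=state(); p=np.array(s['eef_pos']); w=np.degrees(s['tcp_rot'][2]); rows=[]
    for t in wps:
        st=t[4] if len(t)>4 else step
        dp=np.array(t[:3])-p; dw=(t[3]-w+180)%360-180
        n=max(1,int(np.ceil(np.linalg.norm(dp)/st-.01)),int(np.ceil(abs(dw)/8.5-.01)))
        T=p+0
        for i in range(n):
            e=np.array(t[:3])-p; e=e/(n-i); a=np.radians(w)
            l=np.array([e@[np.cos(a),np.sin(a),0],e@[np.sin(a),-np.cos(a),0],-e[2]])
            q=np.round(l/250,3); k=round(-(dw/n)/180,4)
            rows.append([q.tolist(),k])
            p=p+250*(q[0]*np.array([np.cos(a),np.sin(a),0])+q[1]*np.array([np.sin(a),-np.cos(a),0])-q[2]*np.array([0,0,1]))
            w=w-k*180
    while len(rows)%5: rows.append([[0,0,0],0])
    for i in range(0,len(rows),5): print(str(rows[i:i+5]).replace(' ',''))
    print('end',p.round(1),round(w,1))
E
python3 -c "
from h import *
plan([(439,143,110,177.4),(439,143,20,177.4,35)])"
```

```text
[[[-0.136,-0.129,0.038],np.float64(-0.0076)],[[-0.133,-0.133,0.038],np.float64(-0.0076)],[[-0.13,-0.136,0.038],np.float64(-0.0076)],[[-0.127,-0.139,0.038],np.float64(-0.0076)],[[-0.124,-0.142,0.038],np.float64(-0.0076)]]
[[[-0.12,-0.145,0.038],np.float64(-0.0076)],[[-0.117,-0.147,0.038],np.float64(-0.0076)],[[-0.113,-0.15,0.038],np.float64(-0.0076)],[[-0.109,-0.153,0.038],np.float64(-0.0076)],[[-0.106,-0.155,0.038],np.float64(-0.0076)]]
[[[-0.101,-0.158,0.039],np.float64(-0.0076)],[[-0.0,-0.0,0.12],np.float64(0.0)],[[-0.0,-0.0,0.12],np.float64(0.0)],[[-0.0,-0.0,0.12],np.float64(0.0)],[[0,0,0],0]]
end [438.9 143.   19.9] 177.4
```

Emit:
arm_command --rows '[[[-0.136,-0.129,0.0],-0.0076],[[-0.133,-0.133,0.0],-0.0076],[[-0.13,-0.136,0.038],-0.0076],[[-0.127,-0.139,0.038],-0.0076],[[-0.124,-0.142,0.038],-0.0076]]' --claw 1

```text
t: 2.9
eef_pos: [303.3, 388.1, 186.1]
tcp_rot: [3.141, 0.0, 2.955]
ft_force: [0.2, 0.5, 0.5]
opening: 1.004
grip_force: 0.0
```

Emit:
arm_command --rows '[[[-0.12,-0.145,0.038],-0.0076],[[-0.117,-0.147,0.038],-0.0076],[[-0.113,-0.15,0.038],-0.0076],[[-0.109,-0.153,0.06],-0.0076],[[-0.106,-0.155,0.06],-0.0076]]'

```text
t: 3.4
eef_pos: [417.3, 182.5, 127.5]
tcp_rot: [3.141, 0.001, 3.074]
ft_force: [0.1, 0.2, -0.2]
opening: 1.007
grip_force: 0.0
```

Emit:
arm_command --rows '[[[-0.101,-0.158,0.038],-0.0076],[[0,0,0],0],[[0,0,0],0],[[0,0,0],0],[[0,0,0],0]]'

```text
t: 3.9
eef_pos: [438.5, 144.1, 118.5]
tcp_rot: [3.141, 0.001, 3.098]
ft_force: [0.0, -0.3, -0.1]
opening: 1.003
grip_force: 0.0
```

```bash
sed -i 's/k=round(-(dw\/n)\/180,4)/k=round(float(-(dw\/n)\/180),4)/' h.py; python3 -c "
from h import *
s=state();print(s['t'],s['eef_pos'],s['tcp_rot'],s['ft_force'])
plan([(439,143,20,177.4,35)])"
```

```text
3.9 [438.48650627 144.08765968 118.48850251] [3.14132400e+00 5.63461233e-04 3.09816795e+00] [ 0.00858195 -0.3390265  -0.14477839]
[[[-0.001,-0.001,0.131],0.0002],[[-0.001,-0.002,0.131],0.0002],[[-0.0,-0.001,0.132],0.0002],[[0,0,0],0],[[0,0,0],0]]
end [438.9 143.1  20. ] 177.4
```

Emit:
arm_command --rows '[[[-0.001,-0.001,0.131],0],[[-0.001,-0.002,0.131],0],[[0,-0.001,0.1],0],[[0,0,0.032],0],[[0,0,0],0]]'

```text
t: 4.4
eef_pos: [438.8, 142.6, 19.2]
tcp_rot: [-3.141, -0.002, 3.098]
ft_force: [-0.1, 0.2, 0.3]
opening: 0.997
grip_force: 0.0
```

Emit:
arm_command --rows '[[[0,0,0],0],[[0,0,0],0],[[0,0,0],0],[[0,0,0],0],[[0,0,0],0]]' --claw 0

```text
t: 4.9
eef_pos: [439.5, 142.0, 20.0]
tcp_rot: [3.141, 0.001, 3.096]
ft_force: [1.4, -0.8, 1.0]
opening: 0.638
grip_force: 0.0
```

Emit:
arm_command --rows '[[[0,0,0],0],[[0,0,0],0],[[0,0,0],0],[[0,0,0],0],[[0,0,0],0]]'

```text
t: 5.4
eef_pos: [439.5, 142.1, 19.8]
tcp_rot: [3.141, 0.0, 3.096]
ft_force: [-0.3, 1.8, 5.0]
opening: 0.523
grip_force: 30.0
```

```bash
python3 -c "
from h import *
s=state();print(s['t'],s['eef_pos'],s['tcp_rot'])
c,sn=np.cos(np.radians(6.8)),np.sin(np.radians(6.8))
J=lambda x,y=0:(536+x*c-y*sn,-150.5+x*sn+y*c)
z=s['eef_pos'][2]
plan([(*s['eef_pos'][:2],z+130,177.4),(*J(-90),z+120,96.8),(*J(-90),z+71.5,96.8,25)])"
```

```text
5.4 [439.47731872 142.05906075  19.77062776] [3.14139700e+00 4.01242656e-04 3.09640513e+00]
[[[0.0,0.0,-0.173],0.0],[[0.0,0.0,-0.174],0.0],[[0.0,0.0,-0.173],0.0],[[-0.008,-0.121,0.004],0.0448],[[-0.025,-0.119,0.004],0.0448]]
[[[-0.042,-0.114,0.004],0.0448],[[-0.057,-0.107,0.004],0.0448],[[-0.072,-0.098,0.004],0.0448],[[-0.085,-0.087,0.004],0.0448],[[-0.096,-0.074,0.004],0.0448]]
[[[-0.105,-0.06,0.004],0.0448],[[-0.113,-0.044,0.004],0.0448],[[-0.118,-0.028,0.004],0.0448],[[0.0,-0.0,0.097],-0.0001],[[0.0,-0.001,0.097],-0.0001]]
end [ 446.5 -161.3   91.3] 96.8
```

Emit:
arm_command --rows '[[[0,0,-0.173],0],[[0,0,-0.174],0],[[0,0,-0.173],0],[[-0.008,-0.121,0.004],0.0448],[[-0.025,-0.119,0.004],0.0448]]'

```text
t: 5.9
eef_pos: [440.7, 80.9, 148.6]
tcp_rot: [3.141, 0.002, 2.811]
ft_force: [0.5, 0.1, -3.6]
opening: 0.529
grip_force: 30.0
```

Emit:
arm_command --rows '[[[-0.042,-0.114,0.004],0.0448],[[-0.057,-0.107,0.004],0.0448],[[-0.072,-0.098,0.004],0.0448],[[-0.085,-0.087,0.004],0.0448],[[-0.096,-0.074,0.004],0.0448]]'

```text
t: 6.4
eef_pos: [443.8, -71.7, 142.2]
tcp_rot: [-3.141, -0.001, 2.105]
ft_force: [0.0, 0.0, -2.5]
opening: 0.526
grip_force: 30.0
```

Emit:
arm_command --rows '[[[-0.105,-0.06,0.004],0.0448],[[-0.113,-0.044,0.004],0.0448],[[-0.118,-0.028,0.004],0.0448],[[0,0,0.06],0],[[0,0,0],0]]'

```text
t: 6.9
eef_pos: [445.5, -161.5, 123.0]
tcp_rot: [-3.139, -0.002, 1.688]
ft_force: [-0.1, 0.6, -2.5]
opening: 0.525
grip_force: 30.0
```

```bash
python3 -c "
from h import *
im,d=pic('side','s1'); pic('top','t1')
P=cloud('side',d); m=(abs(P[...,0]-500)<140)&(abs(P[...,1]+150)<130); v,u=np.where(m)
cr=im[v.min()-40:v.max(),u.min():u.max(),::-1]; cv2.imwrite('pics/s1c.png',cv2.resize(cr,None,fx=4,fy=4)); print(cr.shape)
s=state();print(s['t'],s['eef_pos'],s['tcp_rot'],s['ft_force'],s['opening'])
c,sn=np.cos(np.radians(6.8)),np.sin(np.radians(6.8))
J=lambda x,y=0:(536+x*c-y*sn,-150.5+x*sn+y*c)
z=19.8+71.5
plan([(*J(-88),z,96.8,25),(*J(-65),z,96.8,14),(*J(44),z,96.8,14)])"
```

```text
(282, 124, 3)
7.0 [ 446.20743992 -160.94095964  124.34642761] [-3.14018627e+00 -1.03332156e-03  1.68963237e+00] [-0.08432225 -0.15795401 -1.78307396] 0.5227519712734569
[[[-0.001,0.005,0.066],0.0],[[-0.0,0.005,0.066],0.0],[[-0.0,0.046,0.0],0.0],[[-0.0,0.046,0.0],0.0],[[-0.0,0.054,0.0],0.0]]
[[[-0.0,0.055,0.0],0.0],[[-0.0,0.054,0.0],0.0],[[-0.0,0.055,0.0],0.0],[[-0.0,0.054,0.0],0.0],[[-0.0,0.055,0.0],0.0]]
[[[-0.0,0.054,0.0],0.0],[[-0.0,0.055,0.0],0.0],[[0,0,0],0],[[0,0,0],0],[[0,0,0],0]]
end [ 579.8 -145.2   91.3] 96.8
```

View pics/s1c.png

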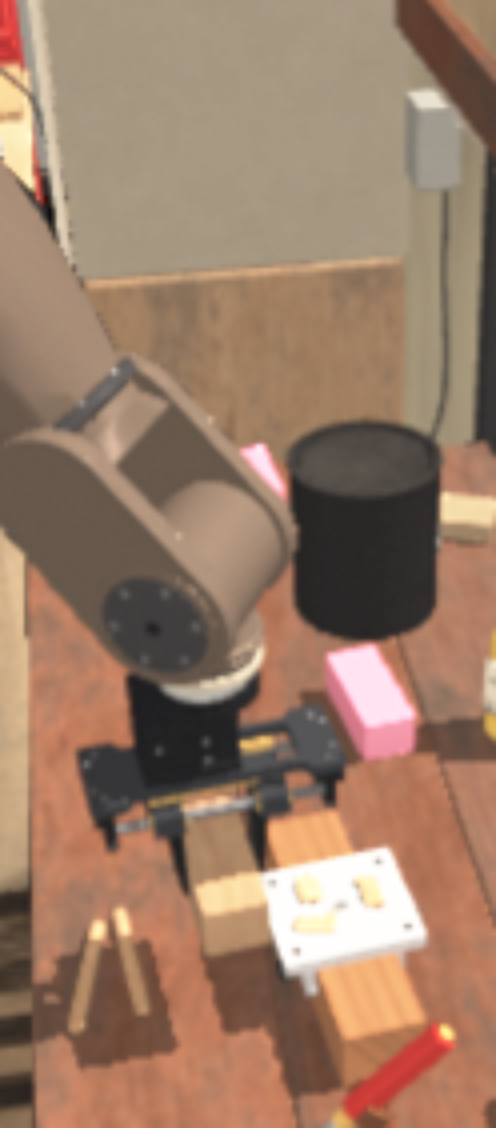

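Emit:
arm_command --rows '[[[0,0.005,0.066],0],[[0,0.005,0.066],0],[[0,0,0],0],[[0,0.046,0],0],[[0,0.046,0],0]]'

```text
t: 7.5
eef_pos: [473.4, -158.2, 92.7]
tcp_rot: [3.14, 0.001, 1.689]
ft_force: [0.5, 0.0, -2.4]
opening: 0.525
grip_force: 30.0
```

Emit:
arm_command --rows '[[[0,0.04,0],0],[[0,0.04,0],0],[[0,0.04,0],0],[[0,0.054,0],0],[[0,0.055,0],0]]'

```text
t: 8.0
eef_pos: [529.7, -151.3, 91.7]
tcp_rot: [-3.141, -0.0, 1.689]
ft_force: [-0.1, -0.7, -2.0]
opening: 0.526
grip_force: 30.0
```

Emit:
arm_command --rows '[[[0,0.055,0],0],[[0,0.055,0],0],[[0,0.054,0],0],[[0,0.054,0],0],[[0,0.05,0],0]]'

```text
t: 8.5
eef_pos: [596.4, -143.4, 91.6]
tcp_rot: [3.142, -0.0, 1.689]
ft_force: [0.3, -0.2, -2.1]
opening: 0.524
grip_force: 30.0
```

```bash
python3 -c "
from h import *
im,d=pic('side','s2'); im2,d2=pic('top','t2')
cr=im[200:310,190:300,::-1]; b=im2[150:250,260:360,::-1]
cv2.imwrite('pics/s2c.png',np.hstack([cv2.resize(cr,(400,400)),cv2.resize(b,(400,400))]))
s=state();print(s['t'],s['eef_pos'],s['tcp_rot'],s['ft_force'],s['opening'])
p=s['eef_pos'];plan([(p[0]+12,p[1]+1.5,p[2],96.8,20),(p[0]+12,p[1],160,96.8),(440,75,160,96.8),(440,75,30,96.8),(440,75,20.5,96.8)])"
```

```text
8.6 [ 596.77399738 -143.34248988   91.43707806] [3.14086683e+00 1.89530995e-04 1.68966858e+00] [-0.09599809 -0.56910862 -2.10442741] 0.5238051587719726
[[[0.0,0.048,-0.0],0.0001],[[-0.003,-0.0,-0.137],-0.0],[[-0.003,-0.0,-0.137],-0.0],[[0.158,-0.095,-0.0],-0.0],[[0.158,-0.094,-0.0],-0.0]]
[[[0.158,-0.095,-0.0],-0.0],[[0.158,-0.094,-0.0],-0.0],[[0.158,-0.095,-0.0],-0.0],[[0.157,-0.094,-0.0],-0.0],[[0.0,-0.0,0.173],-0.0]]
[[[0.0,-0.0,0.173],-0.0],[[0.0,-0.0,0.174],-0.0],[[0.0,-0.0,0.038],-0.0],[[0,0,0],0],[[0,0,0],0]]
end [440.1  74.9  20.4] 96.8
```

View pics/s2c.png

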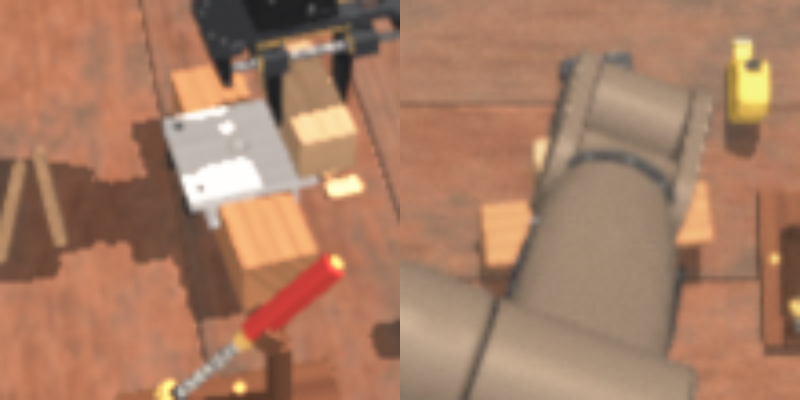

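Emit:
arm_command --rows '[[[0,0,-0.137],0],[[0,0,-0.137],0],[[0.158,-0.1,0],0],[[0.158,-0.1,0],0],[[0.158,-0.1,0],0]]'

```text
t: 9.1
eef_pos: [505.1, -33.9, 160.2]
tcp_rot: [-3.142, -0.0, 1.688]
ft_force: [0.9, 1.5, -2.0]
opening: 0.527
grip_force: 30.0
```

Emit:
arm_command --rows '[[[0.158,-0.1,0],0],[[0.158,-0.1,0],0],[[0.157,-0.1,0],0],[[0,0,0.16],0],[[0,0,0.16],0]]'

```text
t: 9.6
eef_pos: [418.3, 74.8, 80.6]
tcp_rot: [3.137, 0.0, 1.691]
ft_force: [1.2, -0.5, -3.0]
opening: 0.522
grip_force: 30.0
```

Emit:
arm_command --rows '[[[0,0,0.12],0],[[0,0,0.04],0],[[0,0,0],0],[[0,0,0],0],[[0,0,0],0]]'

```text
t: 10.1
eef_pos: [419.2, 73.7, 41.3]
tcp_rot: [3.139, 0.0, 1.689]
ft_force: [0.4, -0.1, -2.3]
opening: 0.529
grip_force: 30.0
```

```bash
python3 -c "
from h import *
s=state();print(s['t'],s['eef_pos'],s['tcp_rot'],s['ft_force'],s['opening'])"
```

```text
10.1 [419.15209697  73.72571569  41.33578399] [3.13937177e+00 1.27999638e-04 1.68886127e+00] [ 0.43161121 -0.13656038 -2.25955846] 0.528579587989863
```

Emit:
arm_command --rows '[[[0,0,0.06],0],[[0,0,0.024],0],[[0,0,0],0],[[0,0,0],0],[[0,0,0],0]]'

```text
t: 10.6
eef_pos: [418.7, 73.8, 19.6]
tcp_rot: [3.141, -0.0, 1.689]
ft_force: [-0.0, -0.2, -2.1]
opening: 0.524
grip_force: 30.0
```

Emit:
arm_command --rows '[[[0,0,0],0],[[0,0,0],0],[[0,0,0],0],[[0,0,-0.1],0],[[0,0,-0.2],0]]' --claw 1

```text
t: 11.1
eef_pos: [417.2, 73.7, 93.0]
tcp_rot: [-3.136, -0.001, 1.689]
ft_force: [0.1, 0.6, -0.0]
opening: 0.889
grip_force: 0.0
```

Emit:
arm_command --rows '[[[0,0,-0.2],0],[[0,0,-0.2],0],[[0,0,-0.2],0],[[0,0,0],0],[[0,0,0],0]]'

```text
t: 11.6
eef_pos: [418.5, 73.8, 244.9]
tcp_rot: [3.139, 0.0, 1.689]
ft_force: [0.3, 0.4, -0.7]
opening: 1.003
grip_force: 0.0
```

```bash
python3 -c "
from h import *
s=state();print(s['t'],s['eef_pos'],s['tcp_rot'],s['ft_force'],s['opening'])
im,d=viewer.read_camera('side');P=cloud('side',d)
m=(abs(P[...,0]-419)<60)&(abs(P[...,1]-73)<90)&(P[...,2]>35)&(P[...,2]<60);print('block',m.sum(),np.median(P[m],0))
plan([(545,-372,220,1),(545,-372,121,1,35)])"
```

```text
11.6 [418.45669224  73.77663422 244.87911675] [3.13920994e+00 1.87802835e-04 1.68910509e+00] [ 0.26232874  0.40553814 -0.67954516] 1.0029066276777887
block 347 [420.455768    65.00402845  46.60129848]
[[[-0.153,0.025,0.008],0.0443],[[-0.148,0.045,0.008],0.0443],[[-0.14,0.065,0.008],0.0443],[[-0.129,0.084,0.008],0.0443],[[-0.117,0.101,0.008],0.0443]]
[[[-0.101,0.117,0.008],0.0443],[[-0.084,0.13,0.008],0.0443],[[-0.065,0.14,0.008],0.0443],[[-0.045,0.148,0.008],0.0443],[[-0.025,0.152,0.008],0.0443]]
[[[-0.003,0.154,0.007],0.0443],[[0.018,0.154,0.008],0.0443],[[0.0,-0.0,0.132],0.0002],[[0.0,-0.0,0.132],0.0002],[[0.0,-0.0,0.132],0.0002]]
end [ 545. -372.  121.] 1.0
```

Emit:
arm_command --rows '[[[-0.153,0.025,0.008],0.0443],[[-0.148,0.045,0.008],0.0443],[[-0.14,0.065,0.008],0.0443],[[-0.129,0.084,0.008],0.0443],[[-0.117,0.101,0.008],0.0443]]'

```text
t: 12.15
eef_pos: [470.7, -113.5, 232.1]
tcp_rot: [-3.138, 0.001, 0.987]
ft_force: [0.8, 0.1, 0.2]
opening: 0.999
grip_force: 0.0
```

Emit:
arm_command --rows '[[[-0.101,0.117,0.008],0.0443],[[-0.084,0.13,0.008],0.0443],[[-0.065,0.14,0.008],0.0443],[[-0.045,0.148,0.008],0.0443],[[-0.025,0.152,0.008],0.0443]]'

```text
t: 12.65
eef_pos: [524.0, -299.0, 221.5]
tcp_rot: [-3.138, 0.002, 0.291]
ft_force: [1.5, 0.2, -0.3]
opening: 1.0
grip_force: 0.0
```

Emit:
arm_command --rows '[[[-0.003,0.154,0.007],0.0443],[[0.018,0.154,0.008],0.0443],[[0,0,0],0],[[0,0,0],0],[[0,0,0],0]]'

```text
t: 13.15
eef_pos: [545.0, -371.1, 219.0]
tcp_rot: [-3.14, 0.002, 0.02]
ft_force: [0.5, -0.8, -0.0]
opening: 0.999
grip_force: 0.0
```

```bash
python3 -c "
from h import *
im,d=pic('side','s3'); im2,d2=pic('top','t3')
cr=im[250:350,190:320,::-1]; b=im2[150:250,260:390,::-1]
cv2.imwrite('pics/s3c.png',np.vstack([cv2.resize(cr,(390,300),interpolation=2),cv2.resize(b,(390,300),interpolation=2)]))
for l in ('handle_mid','hole_mouth','chip_a','gauge'): print(l,[(np.round(r['position']).astype(int).tolist(),round(r['confidence'],2)) for r in models.mark_of('side',l)][:5])
P=cloud('side',d);hsv=cv2.cvtColor(im,cv2.COLOR_RGB2HSV)
m=((hsv[...,0]<6)|(hsv[...,0]>174))&(hsv[...,1]>180)&(hsv[...,2]>110)&(abs(P[...,0]-540)<60)&(abs(P[...,1]+372)<40)&(P[...,2]>90)&(P[...,2]<185)
q=P[m];print(len(q),q.min(0),q.max(0)); l=cv2.fitLine(q.astype(np.float32),cv2.DIST_HUBER,0,.01,.01).ravel();print(l)
s=state();print(s['t'],s['eef_pos'],s['tcp_rot'])
plan([(545,-372,121,1,35)])"
```

```text
handle_mid [([543, -370, 139], 0.84)]
hole_mouth [([536, -152, 69], 0.84)]
chip_a []
gauge []
141 [ 507.66068098 -382.09097864  110.25117211] [ 570.10907223 -366.21902585  164.42859655]
[ 7.4509114e-01 -3.8237587e-02  6.6586572e-01  5.3550745e+02
 -3.7668475e+02  1.3784975e+02]
13.45 [ 545.47444199 -371.52858835  220.67392369] [ 3.14142419e+00 -3.26908891e-04  1.97797798e-02]
[[[-0.001,0.001,0.133],0.0002],[[-0.0,0.0,0.133],0.0002],[[-0.001,0.001,0.133],0.0002],[[0,0,0],0],[[0,0,0],0]]
end [ 545.  -372.   120.9] 1.0
```

View pics/s3c.png

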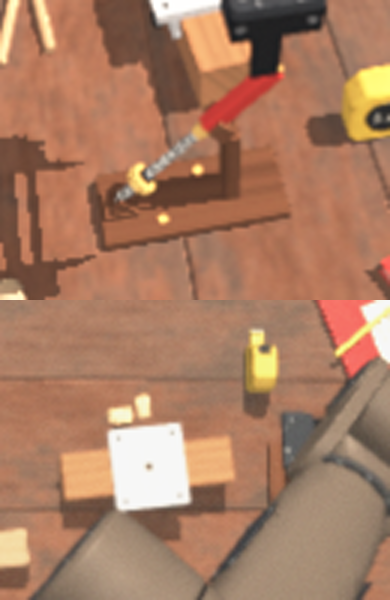

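Emit:
arm_command --rows '[[[-0.003,0,0.133],0],[[-0.001,0,0.133],0],[[0,0,0.1],0],[[0,0,0.033],0],[[0,0,0],0]]'

```text
t: 13.95
eef_pos: [544.3, -371.8, 120.0]
tcp_rot: [-3.141, 0.001, 0.019]
ft_force: [-0.6, -0.1, -0.7]
opening: 0.999
grip_force: 0.0
```

Emit:
arm_command --rows '[[[0,0,0],0],[[0,0,0],0],[[0,0,0],0],[[0,0,0],0],[[0,0,0],0]]' --claw 0

```text
t: 14.45
eef_pos: [544.4, -372.1, 121.0]
tcp_rot: [3.141, -0.0, 0.019]
ft_force: [-0.6, 0.6, -0.7]
opening: 0.637
grip_force: 0.0
```

Emit:
arm_command --rows '[[[0,0,0],0],[[0,0,0],0],[[0,0,0],0],[[0,0,0],0],[[0,0,0],0]]'

```text
t: 14.95
eef_pos: [544.4, -372.1, 120.6]
tcp_rot: [-3.141, -0.0, 0.019]
ft_force: [-0.1, 0.2, 0.7]
opening: 0.217
grip_force: 0.0
```

Emit:
arm_command --rows '[[[0,0,0],0],[[0,0,0],0],[[0,0,0],0],[[0,0,0],0],[[0,0,0],0]]'

```text
t: 15.45
eef_pos: [544.4, -372.1, 120.6]
tcp_rot: [-3.142, -0.0, 0.019]
ft_force: [0.7, -0.3, -0.1]
opening: 0.167
grip_force: 30.0
```

Emit:
arm_command --rows '[[[0,0,-0.1],0],[[0,0,-0.16],0],[[0,0,-0.16],0],[[0,0,-0.1],0],[[0,0,0],0]]'

```text
t: 15.95
eef_pos: [545.3, -372.7, 254.6]
tcp_rot: [3.138, -0.005, 0.019]
ft_force: [0.3, 0.1, -1.5]
opening: 0.169
grip_force: 30.0
```

```bash
cat >> h.py <<'E'
def gauge(name=None,cams=('side','top'),zmin=100):
    s=state();t=np.array(s['eef_pos']);g=t+[0,0,19];a=s['tcp_rot'][2];ux=np.array([np.cos(a),np.sin(a),0]);uy=np.array([-np.sin(a),np.cos(a),0])
    for c in cams:
        im,d=viewer.read_camera(c);P=cloud(c,d);R=P-g
        m=(abs(R@uy)<25)&(abs(R@ux)<190)&(R[...,2]<-25)&(P[...,2]>zmin)&(R[...,2]>-190)
        q=P[m]
        if len(q)<8: print(c,'few',len(q));continue
        l=cv2.fitLine(q.astype(np.float32),cv2.DIST_HUBER,0,.01,.01).ravel();v=l[:3]*(-np.sign(l[2]))
        k=(q-l[3:])@v; far=q[np.argsort(k)[-4:]].mean(0)
        print(c,len(q),'dir down',v.round(3),'tilt deg along ux',np.degrees(np.arctan2(v@ux,-v[2])).round(1),'along uy',np.degrees(np.arctan2(v@uy,-v[2])).round(1),'tip~',far.round(1),'grasp',g.round(1),'line at tip z xy',(l[3:]+v*((far[2]-l[5])/v[2]))[:2].round(1),'len',np.linalg.norm(far-g).round(1))
        if name: 
            vv,uu=np.where(m);u0,v0=int(uu.mean()),int(vv.mean());cv2.imwrite(f'pics/{name}_{c}.png',cv2.resize(im[max(v0-50,0):v0+50,max(u0-65,0):u0+65,::-1],None,fx=5,fy=5,interpolation=2))
    print(s['t'],s['ft_force'].round(1))
E
python3 -c "
from h import *
gauge('g1')"
```

```text
side 333 dir down [ 0.416  0.049 -0.908] tilt deg along ux 24.7 along uy 2.6 tip~ [ 527.  -380.1  102. ] grasp [ 545.3 -372.7  273.6] line at tip z xy [ 520.2 -372.3] len 172.7
top few 0
15.95 [ 0.3  0.1 -1.5]
```

View pics/g1_side.png

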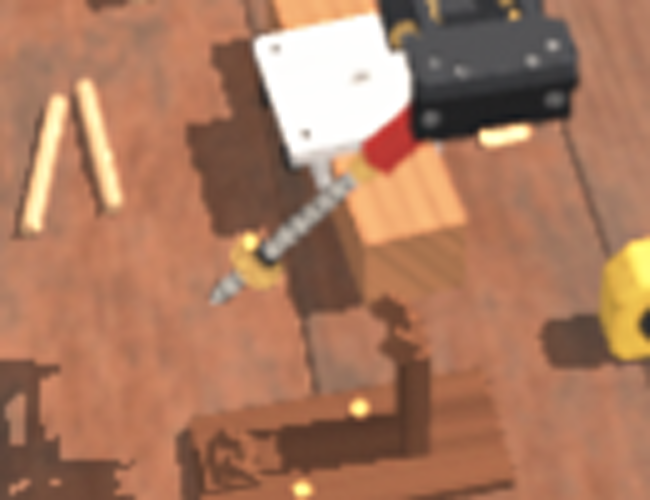

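```bash
cat >> h.py <<'E'
c6,s6=np.cos(np.radians(6.8)),np.sin(np.radians(6.8))
J=lambda x,y=0:(536+x*c6-y*s6,-150.5+x*s6+y*c6)
E
python3 -c "
from h import *
W=[(*J(31+131,-85),255,6.8),(*J(31+131,-85),145,6.8,40)]
for th in (45,38,31,24,17,10,5,0,-3):
    a=np.radians(th); W.append((*J(31+3+168*np.sin(a),-85),45+168*np.cos(a)-19,6.8,25))
plan(W)"
```

```text
[[[0.133,-0.122,-0.004],-0.0064],[[0.135,-0.12,-0.004],-0.0064],[[0.137,-0.117,-0.004],-0.0064],[[0.14,-0.114,-0.003],-0.0064],[[0.141,-0.112,-0.004],-0.0064]]
[[[0.0,0.0,0.147],0.0001],[[0.0,0.0,0.147],0.0001],[[0.0,0.0,0.146],0.0001],[[-0.036,0.0,0.001],-0.0001],[[-0.062,0.0,-0.054],0.0]]
[[[-0.068,0.0,-0.047],0.0],[[-0.072,0.0,-0.038],0.0],[[-0.077,0.0,-0.028],0.0],[[-0.08,0.0,-0.02],0.0],[[-0.058,0.0,-0.007],0.0]]
[[[-0.059,0.0,-0.003],0.0],[[-0.035,0.0,0.001],0.0],[[0,0,0],0],[[0,0,0],0],[[0,0,0],0]]
end [ 571.1 -231.9  193.8] 6.8
```

Emit:
arm_command --rows '[[[0.133,-0.122,-0.004],-0.0064],[[0.135,-0.12,-0.004],-0.0064],[[0.137,-0.117,-0.004],-0.0064],[[0.14,-0.114,-0.003],-0.0064],[[0.141,-0.112,-0.004],-0.0064]]'

```text
t: 16.55
eef_pos: [707.7, -214.3, 253.0]
tcp_rot: [-3.14, 0.003, 0.12]
ft_force: [0.7, -0.1, -1.3]
opening: 0.166
grip_force: 30.0
```

Emit:
arm_command --rows '[[[0,0,0.147],0],[[0,0,0.147],0],[[0,0,0.1],0],[[0,0,0.046],0],[[0,0,0],0]]'

```text
t: 17.05
eef_pos: [706.1, -215.6, 142.6]
tcp_rot: [-3.139, 0.004, 0.119]
ft_force: [-0.1, 0.4, -0.8]
opening: 0.168
grip_force: 30.0
```

Emit:
arm_command --rows '[[[-0.036,0,0],0],[[-0.062,0,-0.054],0],[[-0.068,0,-0.047],0],[[0,0,0],0],[[0,0,0],0]]'

```text
t: 17.55
eef_pos: [666.0, -221.2, 172.0]
tcp_rot: [3.141, -0.002, 0.119]
ft_force: [-0.3, -0.4, -0.5]
opening: 0.168
grip_force: 30.0
```

```bash
python3 -c "
from h import *
gauge('g2',zmin=30)"
```

```text
side 483 dir down [-0.754 -0.059 -0.654] tilt deg along ux -49.1 along uy 2.7 tip~ [ 515.2 -234.3   30.9] grasp [ 666.  -221.2  191. ] line at tip z xy [ 517.3 -238.8] len 220.3
top few 0
17.55 [-0.3 -0.4 -0.5]
```

View pics/g2_side.png

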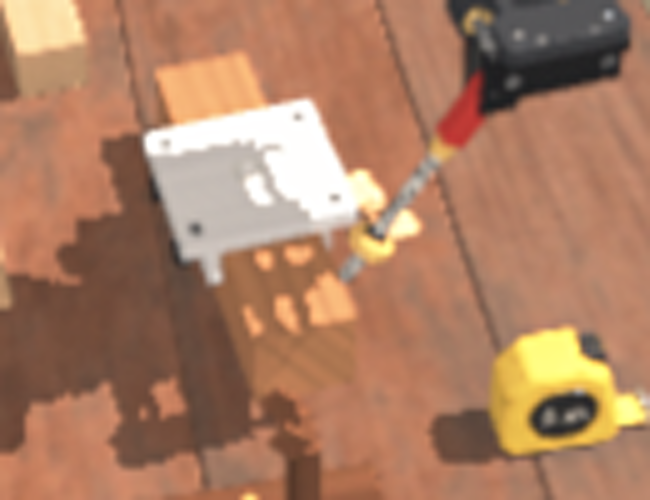

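Emit:
arm_command --rows '[[[-0.072,0,-0.038],0],[[-0.077,0,-0.028],0],[[-0.08,0,-0.02],0],[[0,0,0],0],[[0,0,0],0]]'

```text
t: 18.15
eef_pos: [609.4, -227.7, 191.8]
tcp_rot: [-3.141, 0.0, 0.119]
ft_force: [0.4, -0.1, -1.1]
opening: 0.168
grip_force: 30.0
```

```bash
python3 -c "
from h import *
print(state()['eef_pos'])
gauge('g3',zmin=75,cams=('side',))"
```

```text
[ 609.40396557 -227.67192208  191.83594792]
side 162 dir down [-0.239 -0.013 -0.971] tilt deg along ux -13.8 along uy 0.9 tip~ [ 586.2 -238.3   76.8] grasp [ 609.4 -227.7  210.8] line at tip z xy [ 586.1 -234.6] len 136.4
18.15 [ 0.4 -0.1 -1.1]
```

View pics/g3_side.png

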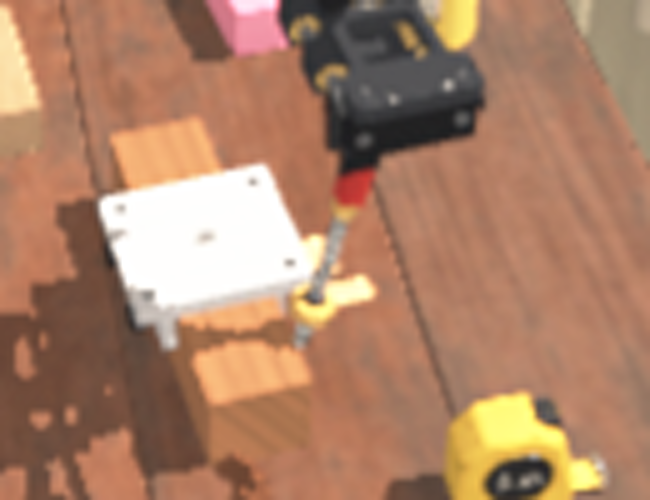

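Emit:
arm_command --rows '[[[-0.058,0,-0.007],0],[[-0.059,0,-0.003],0],[[-0.035,0,0],0],[[0,0,0],0],[[0,0,0],0]]'

```text
t: 18.7
eef_pos: [571.8, -232.2, 194.4]
tcp_rot: [-3.141, 0.0, 0.12]
ft_force: [2.3, 1.4, 0.5]
opening: 0.163
grip_force: 30.0
```

```bash
python3 -c "
from h import *
print(state()['eef_pos'])
gauge('g4',zmin=75,cams=('side',));gauge('g4',zmin=62,cams=('side','top'))"
```

```text
[ 571.78191413 -232.19547346  194.44787234]
side 149 dir down [-0.049  0.029 -0.998] tilt deg along ux -2.6 along uy 2.0 tip~ [ 572.6 -235.7   76.6] grasp [ 571.8 -232.2  213.4] line at tip z xy [ 580.9 -234.6] len 136.9
18.7 [2.3 1.4 0.5]
side 154 dir down [-0.057  0.019 -0.998] tilt deg along ux -3.1 along uy 1.5 tip~ [ 554.7 -235.5   62.7] grasp [ 571.7 -232.2  213.4] line at tip z xy [ 579.4 -234.7] len 151.6
top few 0
18.75 [ 1.9 -0.4 -0.3]
```

```bash
cat >> h.py <<'E'
def rod(save=None,zlo=78):
    "image centreline of rod in side view, put on gauge's plane (through grasp, normal tool y): x' along tool x vs z"
    s=state();g=np.array(s['eef_pos'])+[0,0,19];a=s['tcp_rot'][2];ux=np.array([np.cos(a),np.sin(a),0]);uy=np.array([-np.sin(a),np.cos(a),0])
    im,d=viewer.read_camera('side');P=cloud('side',d);R=P-g
    m=(abs(R@uy)<22)&(abs(R@ux)<40)&(R[...,2]<-55)&(P[...,2]>zlo)&(R[...,2]>-185)
    c=viewer.get_calibration('side');K=np.array(c['camera_matrix'],float);T=np.linalg.inv(np.array(c['world_to_cam'],float))
    pts=[]
    for v in np.unique(np.where(m)[0]):
        u=np.where(m[v])[0]; pts.append((u.mean(),v,len(u)))
    pts=np.array(pts)
    n=cv2.undistortPoints(pts[:,None,:2],K,np.array(c['dist_coeffs'],float))[:,0]
    D=np.stack([n[:,0],-n[:,1],-np.ones(len(n))],1)@T[:3,:3].T; o=T[:3,3]
    k=((g-o)@uy)/(D@uy); Q=o+D*k[:,None]-g; X=Q@ux;Z=Q[:,2]
    w=pts[:,2]<=5
    f=np.polyfit(Z[w],X[w],1); r=X-np.polyval(f,Z); w&=abs(r)<3; f=np.polyfit(Z[w],X[w],1)
    print('t',s['t'],'grasp',g.round(1),'n',w.sum(),'tilt',np.degrees(np.arctan(f[0])).round(2),'x at grasp',f[1].round(1),'x at tip(-168)',(f[1]-168*f[0]).round(1),'zmin',Z.min().round(1),'widths',[(int(z),int(q)) for z,q in zip(Z,pts[:,2])][::2],'ft',s['ft_force'].round(1))
    med=np.median((R@uy)[m]);print('depth y offset median (front surface)',med.round(1))
    if save: cv2.imwrite(f'pics/{save}.png',im[:,:,::-1])
E
python3 -c "
from h import *
x,y,z=state()['eef_pos']
plan([(x+8,y+1,z,6.8),(x+8,y+1,255,6.8),(*J(0,0),255,6.8)])"
```

```text
[[[0.032,-0.0,-0.0],0.0003],[[0.0,-0.0,-0.121],0.0],[[0.0,-0.0,-0.122],0.0],[[-0.067,-0.171,0.0],0.0],[[-0.068,-0.17,0.0],0.0]]
end [ 536.  -150.5  255.1] 6.8
```

Emit:
arm_command --rows '[[[0.032,0,0],0],[[0,0,-0.121],0],[[0,0,-0.122],0],[[-0.067,-0.171,0],0],[[-0.068,-0.17,0],0]]'

```text
t: 19.35
eef_pos: [535.1, -150.1, 255.2]
tcp_rot: [-3.142, 0.001, 0.118]
ft_force: [0.6, 0.4, -1.3]
opening: 0.164
grip_force: 30.0
```

Emit:
arm_command --rows '[[[0,0,0],0],[[0,0,0],0],[[0,0,0],0],[[0,0,0],0],[[0,0,0],0]]'

```text
t: 19.85
eef_pos: [535.7, -151.3, 255.0]
tcp_rot: [-3.141, 0.001, 0.119]
ft_force: [0.1, 0.3, -2.1]
opening: 0.161
grip_force: 30.0
```

```bash
python3 -c "
from h import *
rod('r1');rod()
for k in range(3):
  viewer.read_camera('side')
  for l in ('hole_mouth','gauge','collar_face','handle_mid'): print(l,[(np.round(r['position'],1).tolist(),round(r['confidence'],2)) for r in models.mark_of('side',l)][:3])
"
```

```text
t 19.85 grasp [ 535.7 -151.3  274. ] n 21 tilt 2.79 x at grasp 16.8 x at tip(-168) 8.6 zmin -167.8 widths [(-59, 1), (-65, 3), (-72, 3), (-80, 3), (-88, 3), (-95, 3), (-103, 3), (-111, 3), (-118, 7), (-126, 9), (-134, 9), (-143, 8), (-151, 3), (-159, 3), (-167, 1)] ft [ 0.1  0.3 -2.1]
depth y offset median (front surface) -3.2
t 19.9 grasp [ 535.7 -151.2  274. ] n 21 tilt 2.66 x at grasp 16.4 x at tip(-168) 8.6 zmin -167.9 widths [(-56, 1), (-65, 3), (-72, 3), (-80, 3), (-88, 3), (-95, 3), (-103, 3), (-111, 4), (-118, 7), (-126, 9), (-134, 9), (-143, 8), (-151, 3), (-159, 3), (-167, 1)] ft [-0.4  0.3 -0.5]
depth y offset median (front surface) -3.1
hole_mouth [([536.4, -152.9, 69.7], 0.8), ([535.0, -151.8, -1.6], 0.42)]
gauge [([542.3, -148.0, 106.8], 0.58)]
collar_face [([543.0, -149.5, 133.3], 0.58)]
handle_mid [([551.8, -146.3, 277.1], 0.6)]
hole_mouth [([536.6, -151.2, 69.8], 0.7)]
gauge [([543.1, -151.1, 107.9], 0.58)]
collar_face [([543.7, -150.4, 135.0], 0.64)]
handle_mid [([549.8, -148.4, 274.3], 0.75)]
hole_mouth [([540.5, -153.1, 70.5], 0.68)]
gauge [([543.5, -149.2, 108.6], 0.6), ([417.4, 77.5, 0.3], 0.26)]
collar_face [([544.1, -153.2, 135.2], 0.51)]
handle_mid [([548.9, -147.2, 277.0], 0.55)]
```

```bash
python3 -c "
from h import *
for n,c in (('side0','side'),('s1','side'),('s3','side'),('top0','top'),('t3','top')):
    im=cv2.imread(f'pics/{n}.png').astype(float).sum(2)/3
    cal=viewer.get_calibration(c);K=np.array(cal['camera_matrix'],float);D=np.array(cal['dist_coeffs'],float);M=np.array(cal['world_to_cam'],float);T=np.linalg.inv(M)
    q=M@np.array([536.5,-151,70,1]); n0=np.array([[q[0],-q[1],-q[2]]])
    u=cv2.projectPoints(n0,np.zeros(3),np.zeros(3),K,D)[0].ravel()
    iu,iv=np.round(u).astype(int); r=4
    w=im[iv-r:iv+r+1,iu-r:iu+r+1]; bg=np.median(w); k=np.clip(bg-25-w,0,None); vv,uu=np.mgrid[-r:r+1,-r:r+1]; k[np.hypot(uu,vv)>4.2]=0
    cu=iu+(k*uu).sum()/k.sum();cv_=iv+(k*vv).sum()/k.sum()
    p=cv2.undistortPoints(np.array([[[cu,cv_]]]),K,D).ravel(); d=T[:3,:3]@np.array([p[0],-p[1],-1]);o=T[:3,3];X=o+d*(70-o[2])/d[2]
    print(n,u.round(1),cu.round(1),cv_.round(1),X.round(1),bg,w.min(),(k>0).sum())
"
```

```text
side0 [254.7 239.9] 255.8 239.9 [ 539.9 -151.5   70. ] 247.33333333333334 174.66666666666666 9
s1 [254.7 239.9] 255.8 240.0 [ 539.8 -151.7   70. ] 252.66666666666666 197.0 4
s3 [254.7 239.9] 255.8 239.9 [ 539.9 -151.7   70. ] 253.66666666666666 193.66666666666666 5
top0 [309.  205.2] 309.2 205.1 [ 537.  -151.8   70. ] 244.66666666666666 146.0 6
t3 [309.  205.2] 309.2 205.1 [ 537.  -151.7   70. ] 246.66666666666666 145.66666666666666 6
```

Emit:
arm_command --rows '[[[-0.0215,0.002,0],0],[[0,0,0.05],0],[[0,0,0.05],0],[[0,0,0.03],0],[[0,0,0],0]]'

```text
t: 21.2
eef_pos: [529.7, -151.6, 221.2]
tcp_rot: [-3.14, 0.002, 0.119]
ft_force: [0.2, -1.2, -2.2]
opening: 0.164
grip_force: 30.0
```

```bash
python3 -c "
from h import *
rod('r2',zlo=73);rod('r2',zlo=73)
"
```

```text
t 21.2 grasp [ 529.7 -151.6  240.2] n 17 tilt 2.53 x at grasp 16.0 x at tip(-168) 8.6 zmin -187.1 widths [(-60, 3), (-68, 3), (-76, 3), (-84, 3), (-92, 3), (-100, 3), (-108, 3), (-116, 3), (-124, 8), (-133, 8), (-141, 8), (-150, 4), (-161, 7), (-169, 2), (-163, 1), (-187, 1)] ft [ 0.2 -1.2 -2.2]
depth y offset median (front surface) -2.9
t 21.25 grasp [ 530.  -151.6  241. ] n 10 tilt 0.79 x at grasp 13.1 x at tip(-168) 10.8 zmin -189.8 widths [(-61, 3), (-69, 3), (-77, 3), (-85, 3), (-93, 3), (-101, 3), (-109, 3), (-117, 3), (-125, 8), (-134, 9), (-142, 8), (-152, 4), (-155, 6), (-160, 2), (-171, 1)] ft [-0.5  0.1 -1.6]
depth y offset median (front surface) -3.3
```

Emit:
arm_command --rows '[[[0,0,0.016],0],[[0,0,0.016],0],[[0,0,0.016],0],[[0,0,0],0],[[0,0,0],0]]'

```text
t: 21.8
eef_pos: [530.0, -151.8, 210.7]
tcp_rot: [-3.141, 0.001, 0.12]
ft_force: [-1.1, -0.6, -1.6]
opening: 0.165
grip_force: 30.0
```

```bash
python3 -c "
from h import *
rod('r3',zlo=85)
"
```

```text
t 21.8 grasp [ 530.  -151.8  229.7] n 17 tilt 1.01 x at grasp 13.4 x at tip(-168) 10.4 zmin -148.2 widths [(-58, 3), (-65, 3), (-73, 3), (-81, 3), (-89, 3), (-97, 3), (-106, 3), (-114, 3), (-122, 6), (-130, 8), (-139, 8), (-148, 5)] ft [-1.1 -0.6 -1.6]
depth y offset median (front surface) -3.8
```

Emit:
arm_command --rows '[[[0,0,0.028],0],[[0,0,0.028],0],[[0,0,0.028],0],[[0,0,0.028],0],[[0,0,0],0]]'

```text
t: 22.35
eef_pos: [529.6, -151.7, 181.5]
tcp_rot: [-3.141, 0.002, 0.119]
ft_force: [-3.8, -3.2, -3.6]
opening: 0.166
grip_force: 30.0
```

```bash
python3 -c "
from h import *
rod('r4',zlo=85)
"
```

```text
t 22.35 grasp [ 529.6 -151.7  200.5] n 15 tilt 1.26 x at grasp 13.7 x at tip(-168) 10.0 zmin -118.7 widths [(-60, 3), (-68, 3), (-77, 3), (-85, 3), (-94, 2), (-102, 3), (-110, 3), (-118, 4)] ft [-3.8 -3.2 -3.6]
depth y offset median (front surface) -3.6
```

Emit:
arm_command --rows '[[[-0.004,0.003,0.012],0],[[0,0,0.012],0],[[0,0,0.012],0],[[0,0,0.008],0],[[0,0,0],0]]'

```text
t: 22.9
eef_pos: [529.2, -152.5, 171.5]
tcp_rot: [-3.141, 0.0, 0.12]
ft_force: [-3.8, -1.0, -0.9]
opening: 0.163
grip_force: 30.0
```

Emit:
arm_command --rows '[[[0,0,0.004],0],[[0,0,0.004],0],[[0,0,0.004],0],[[0,0,0],0],[[0,0,0],0]]'

```text
t: 23.4
eef_pos: [529.2, -152.6, 168.8]
tcp_rot: [-3.141, 0.0, 0.119]
ft_force: [-4.3, -1.5, 3.8]
opening: 0.167
grip_force: 30.0
```

```bash
python3 -c "
from h import *
rod('r5',zlo=75)
"
```

```text
t 23.4 grasp [ 529.2 -152.6  187.8] n 10 tilt 1.49 x at grasp 14.3 x at tip(-168) 9.9 zmin -125.9 widths [(-58, 1), (-67, 3), (-76, 3), (-84, 3), (-92, 3), (-100, 6), (-109, 8), (-118, 8), (-125, 2)] ft [-4.3 -1.5  3.8]
depth y offset median (front surface) -4.8
```

Emit:
arm_command --rows '[[[-0.004,0,0.003],0],[[0,0,0.003],0],[[0,0,0.003],0],[[0,0,0],0],[[0,0,0],0]]'

```text
t: 23.95
eef_pos: [528.5, -152.7, 166.6]
tcp_rot: [-3.142, -0.0, 0.119]
ft_force: [-2.9, -0.3, 1.5]
opening: 0.166
grip_force: 30.0
```

```bash
python3 -c "
from h import *
rod('r6',zlo=75)
"
```

```text
t 23.95 grasp [ 528.5 -152.7  185.6] n 8 tilt 0.79 x at grasp 13.8 x at tip(-168) 11.5 zmin -120.2 widths [(-55, 1), (-65, 3), (-73, 3), (-82, 3), (-90, 3), (-98, 6), (-107, 8), (-115, 8)] ft [-2.9 -0.3  1.5]
depth y offset median (front surface) -5.1
```

Emit:
arm_command --rows '[[[-0.002,0,0.004],0],[[0,0,0.004],0],[[0,0,0],0],[[0,0,0],0],[[0,0,0],0]]'

```text
t: 24.5
eef_pos: [528.2, -152.9, 164.9]
tcp_rot: [3.141, -0.001, 0.119]
ft_force: [-2.2, 0.7, 5.4]
opening: 0.165
grip_force: 30.0
```

Emit:
arm_command --rows '[[[0,0,0.004],0],[[0,0,0.004],0],[[0,0,0],0],[[0,0,0],0],[[0,0,0],0]]'

```text
t: 25.0
eef_pos: [528.6, -153.0, 164.4]
tcp_rot: [3.14, -0.003, 0.119]
ft_force: [-5.0, 1.5, 20.0]
opening: 0.167
grip_force: 30.0
```

```bash
python3 -c "
from h import *
rod('r7',zlo=75)
for k in range(3):
  viewer.read_camera('side')
  for l in ('hole_mouth','gauge','collar_face','handle_mid'): print(l,[(np.round(r['position'],1).tolist(),round(r['confidence'],2)) for r in models.mark_of('side',l)][:3])
"
```

```text
t 25.0 grasp [ 528.6 -153.   183.4] n 8 tilt 2.57 x at grasp 16.1 x at tip(-168) 8.6 zmin -119.3 widths [(-57, 1), (-67, 3), (-75, 3), (-83, 3), (-92, 3), (-100, 8), (-109, 8), (-117, 6)] ft [-5.   1.5 20. ]
depth y offset median (front surface) -4.8
hole_mouth [([536.8, -153.0, 73.3], 0.76)]
gauge [([544.8, -151.6, 184.4], 0.73), ([537.3, -155.9, 19.2], 0.63)]
collar_face [([535.4, -153.1, 66.6], 0.44)]
handle_mid [([544.5, -149.3, 183.8], 0.54)]
hole_mouth [([536.2, -153.9, 69.9], 0.71)]
gauge [([533.9, -150.2, 19.3], 0.56)]
collar_face [([536.1, -152.1, 70.7], 0.44)]
handle_mid [([544.2, -150.0, 182.6], 0.56)]
hole_mouth [([534.7, -150.0, 73.2], 0.69)]
gauge [([535.5, -151.1, 17.0], 0.63)]
collar_face [([535.9, -150.3, 69.4], 0.43), ([755.2, 113.0, -0.0], 0.2)]
handle_mid [([544.4, -151.1, 186.3], 0.68)]
```

Emit:
arm_command --rows '[[[0,0,-0.004],0],[[0,0,0],0],[[0,0,0],0],[[0,0,0],0],[[0,0,0],0]]'

```text
t: 26.3
eef_pos: [528.4, -152.9, 164.6]
tcp_rot: [3.141, -0.002, 0.119]
ft_force: [-3.6, 0.8, 11.5]
opening: 0.164
grip_force: 30.0
```

Emit:
arm_command --rows '[[[0,0,0],0],[[0,0,0],0],[[0,0,0],0],[[0,0,0],0],[[0.02,0,0],0]]' --claw 0.4

```text
t: 26.8
eef_pos: [532.7, -152.2, 163.5]
tcp_rot: [-3.141, 0.0, 0.119]
ft_force: [0.7, 0.6, 0.7]
opening: 0.399
grip_force: 0.0
```

Emit:
arm_command --rows '[[[0.02,0,0],0],[[0.012,0,0],0],[[0,0,0],0],[[0,0,0],0],[[0,0,0],0]]'

```text
t: 27.3
eef_pos: [540.6, -151.2, 163.6]
tcp_rot: [-3.141, 0.0, 0.119]
ft_force: [0.1, -0.2, -0.4]
opening: 0.401
grip_force: 0.0
```

```bash
python3 -c "
from h import *
rod('r8',zlo=75)
print(state()['eef_pos'],state()['opening'])
for k in range(2):
  viewer.read_camera('side')
  for l in ('gauge','collar_face','handle_mid'): print(l,[(np.round(r['position'],1).tolist(),round(r['confidence'],2)) for r in models.mark_of('side',l)][:2])
"
```

```text
t 27.3 grasp [ 540.6 -151.2  182.6] n 9 tilt 4.48 x at grasp 6.6 x at tip(-168) -6.6 zmin -121.1 widths [(-62, 4), (-70, 3), (-79, 3), (-87, 3), (-95, 6), (-104, 8), (-112, 8), (-121, 1)] ft [ 0.1 -0.2 -0.4]
depth y offset median (front surface) -5.4
[ 540.63954238 -151.21210564  163.60301164] 0.4038913558858889
gauge [([535.0, -155.4, 20.4], 0.42)]
collar_face [([536.5, -153.4, 68.3], 0.38)]
handle_mid [([535.7, -151.3, -0.3], 0.51), ([543.2, -151.1, 185.8], 0.5)]
gauge [([536.3, -151.5, 15.9], 0.52)]
collar_face [([537.3, -151.1, 70.5], 0.49)]
handle_mid [([542.5, -151.3, 186.6], 0.39)]
```

Emit:
arm_command --rows '[[[0.01,0,0],0],[[0,0,0],0],[[0,0,0],0],[[0,0,0],0],[[0,0,0],0]]' --claw 0

```text
t: 28.25
eef_pos: [543.2, -150.9, 163.6]
tcp_rot: [-3.141, -0.0, 0.119]
ft_force: [1.3, 0.4, 0.5]
opening: 0.168
grip_force: 30.0
```

Emit:
arm_command --rows '[[[0,0,0],0],[[0,0,0],0],[[0,0,0],0],[[0,0,0],0],[[0,0,0],0]]'

```text
t: 28.75
eef_pos: [543.2, -150.9, 163.6]
tcp_rot: [-3.141, 0.0, 0.12]
ft_force: [-0.2, 0.3, -0.2]
opening: 0.168
grip_force: 30.0
```

```bash
python3 -c "
from h import *
rod('r9',zlo=75)
print(state()['eef_pos'],state()['opening'],state()['grip_force'])
"
```

```text
t 28.75 grasp [ 543.2 -150.9  182.6] n 9 tilt -1.82 x at grasp -4.7 x at tip(-168) 0.7 zmin -123.1 widths [(-56, 1), (-66, 3), (-74, 3), (-83, 3), (-91, 4), (-99, 8), (-108, 8), (-116, 7)] ft [-0.2  0.3 -0.2]
depth y offset median (front surface) -3.5
[ 543.23681848 -150.9226533   163.61268805] 0.17195307088950146 29.999897181987762
```

Emit:
arm_command --rows '[[[0,0,0.003],0],[[0,0,0.003],0],[[0,0,0],0],[[0,0,0],0],[[0,0,0],0]]'

```text
t: 29.3
eef_pos: [543.4, -151.0, 163.1]
tcp_rot: [3.141, -0.001, 0.119]
ft_force: [-1.7, 1.7, 10.5]
opening: 0.165
grip_force: 30.0
```

Emit:
arm_command --rows '[[[0,0,-0.006],0],[[0,0,-0.03],0],[[0,0,-0.04],0],[[0,0,-0.04],0],[[0,0,-0.04],0]]'

```text
t: 29.8
eef_pos: [543.3, -151.0, 202.2]
tcp_rot: [3.141, -0.0, 0.12]
ft_force: [-0.3, 0.1, -2.5]
opening: 0.171
grip_force: 30.0
```

Emit:
arm_command --rows '[[[0,0,-0.06],0],[[0,0,-0.1],0],[[0,0,-0.06],0],[[0,0,0],0],[[0,0,0],0]]'

```text
t: 30.3
eef_pos: [543.0, -150.9, 256.1]
tcp_rot: [3.142, -0.0, 0.119]
ft_force: [0.2, 0.1, -2.6]
opening: 0.166
grip_force: 30.0
```

```bash
python3 -c "
from h import *
rod('r10',zlo=78);rod(zlo=78)
for k in range(2):
  viewer.read_camera('side')
  for l in ('gauge','collar_face','handle_mid'): print(l,[(np.round(r['position'],1).tolist(),round(r['confidence'],2)) for r in models.mark_of('side',l)][:2])
"
```

```text
t 30.3 grasp [ 543.  -150.9  275.1] n 22 tilt 1.48 x at grasp -1.7 x at tip(-168) -6.0 zmin -166.2 widths [(-59, 3), (-67, 3), (-74, 3), (-82, 3), (-90, 5), (-98, 9), (-105, 9), (-113, 7), (-121, 3), (-129, 3), (-137, 3), (-145, 3), (-153, 4), (-162, 2)] ft [ 0.2  0.1 -2.6]
depth y offset median (front surface) -3.4
t 30.35 grasp [ 542.9 -150.8  274.5] n 22 tilt 2.24 x at grasp -0.4 x at tip(-168) -7.0 zmin -165.7 widths [(-59, 2), (-66, 3), (-74, 3), (-82, 3), (-89, 5), (-97, 9), (-105, 9), (-113, 7), (-121, 3), (-129, 3), (-137, 3), (-145, 4), (-152, 3), (-161, 3)] ft [-0.1 -0.2 -1. ]
depth y offset median (front surface) -3.1
gauge [([536.9, -150.5, 107.5], 0.45)]
collar_face [([536.5, -151.3, 162.3], 0.58)]
handle_mid [([541.2, -151.9, 274.8], 0.62), ([538.6, -151.7, 72.5], 0.36)]
gauge [([536.9, -152.9, 112.9], 0.6)]
collar_face [([369.0, -120.9, 0.7], 0.73), ([535.5, -151.1, 164.7], 0.62)]
handle_mid [([542.8, -151.1, 278.2], 0.68)]
```

```bash
python3 -c "
from h import *
W=[(*J(-50,-85),258,6.8),(*J(-50,-85),185,6.8,40)]
for th in (0,8,16,24,32,40,48,54):
    a=np.radians(th); W.append((*J(-31-4.5*np.cos(a)+146*np.sin(a),-85),58+4.5*np.sin(a)+146*np.cos(a)-19,6.8,25))
plan(W)"
```

```text
[[[-0.076,0.112,-0.003],0.0001],[[-0.076,0.111,-0.003],0.0001],[[-0.077,0.112,-0.002],0.0001],[[0.0,-0.0,0.146],-0.0],[[0.0,-0.0,0.146],-0.0]]
[[[0.058,-0.0,-0.0],-0.0],[[0.082,-0.0,0.003],-0.0],[[0.08,-0.0,0.014],-0.0],[[0.078,-0.0,0.026],-0.0],[[0.073,-0.0,0.036],-0.0]]
[[[0.067,-0.0,0.046],-0.0],[[0.06,-0.0,0.054],-0.0],[[0.04,-0.0,0.047],-0.0],[[0,0,0],0],[[0,0,0],0]]
end [ 629.9 -225.   128.4] 6.8
```

Emit:
arm_command --rows '[[[-0.076,0.112,-0.003],0],[[-0.076,0.111,-0.003],0],[[-0.077,0.112,-0.002],0],[[0,0,0.146],0],[[0,0,0.146],0]]'

```text
t: 31.3
eef_pos: [496.2, -242.1, 185.0]
tcp_rot: [3.14, -0.002, 0.118]
ft_force: [-0.4, 0.2, -1.9]
opening: 0.167
grip_force: 30.0
```

Emit:
arm_command --rows '[[[0,0,0],0],[[0.058,0,0],0],[[0.041,0,0.001],0],[[0.041,0,0.002],0],[[0,0,0],0]]'

```text
t: 31.8
eef_pos: [532.8, -236.5, 185.2]
tcp_rot: [3.141, -0.002, 0.121]
ft_force: [0.5, -0.5, -0.7]
opening: 0.164
grip_force: 30.0
```

Emit:
arm_command --rows '[[[0.08,0,0.014],0],[[0.078,0,0.026],0],[[0.073,0,0.036],0],[[0,0,0],0],[[0,0,0],0]]'

```text
t: 32.3
eef_pos: [588.4, -229.5, 165.5]
tcp_rot: [-3.141, -0.001, 0.12]
ft_force: [-0.5, -0.2, -0.6]
opening: 0.164
grip_force: 30.0
```

```bash
cat >> h.py <<'E'
def net():
  viewer.read_camera('side'); o={}
  for l in ('gauge','collar_face','handle_mid'):
    r=models.mark_of('side',l); o[l]=[(np.round(q['position'],1).tolist(),round(q['confidence'],2)) for q in r][:2]; print(l,o[l])
  try:
    h,t=np.array(o['handle_mid'][0][0]),np.array(o['gauge'][0][0]);c=np.array(o['collar_face'][0][0]); v=h-t; print('angle from vertical',np.degrees(np.arctan2(np.hypot(*v[:2]),v[2])).round(1),'len',np.linalg.norm(v).round(),'collar',np.linalg.norm(c-t).round(1),'yaw',np.degrees(np.arctan2(v[1],v[0])).round(1))
  except Exception as e: print(e)
E
python3 -c "
from h import *
print(state()['eef_pos']); net(); net()"
```

```text
[ 588.42677004 -229.54637338  165.54926346]
gauge [([498.8, -244.0, 37.8], 0.55)]
collar_face [([523.4, -236.0, 89.2], 0.62)]
handle_mid [([575.6, -228.6, 191.0], 0.72)]
angle from vertical 27.1 len 172.0 collar 57.5 yaw 11.3
gauge [([499.6, -241.1, 39.7], 0.83)]
collar_face [([522.0, -237.7, 86.9], 0.38)]
handle_mid [([575.5, -230.0, 191.3], 0.52)]
angle from vertical 26.8 len 170.0 collar 52.4 yaw 8.3
```

```bash
python3 -c "
from h import *
W=[]
for th in (34,41,48,55,58):
    a=np.radians(th); W.append((*J(-31-4.5*np.cos(a)+163*np.sin(a),-85),58+4.5*np.sin(a)+163*np.cos(a)-37,6.8,25))
plan(W)"
```

```text
[[[0.056,-0.0,0.028],0.0001],[[0.064,-0.0,0.047],0.0],[[0.058,-0.0,0.054],0.0],[[0.052,-0.0,0.061],0.0],[[0.019,-0.0,0.028],0.0]]
end [ 650.1 -222.6  111.2] 6.8
```

Emit:
arm_command --rows '[[[0.056,0,0.028],0],[[0.064,0,0.047],0],[[0.058,0,0.054],0],[[0.052,0,0.061],0],[[0.019,0,0.028],0]]'

```text
t: 33.2
eef_pos: [651.2, -221.9, 109.0]
tcp_rot: [-3.141, 0.001, 0.12]
ft_force: [-0.2, -0.3, 1.0]
opening: 0.166
grip_force: 30.0
```

```bash
python3 -c "
from h import *
print(state()['eef_pos']); net(); net()
x,y,z=state()['eef_pos']
C=lambda th:(*J(30+184*np.sin(np.radians(th)),-20),70+6*np.sin(np.radians(th))+184*np.cos(np.radians(th))-37)
W=[(x,y,260,6.8)]+[(*C(55)[:2],260,6.8)]
plan(W)"
```

```text
[ 651.22752447 -221.920406    109.01927091]
gauge [([492.7, -240.4, 48.8], 0.73)]
collar_face [([534.2, -235.4, 75.4], 0.59)]
handle_mid [([627.7, -223.9, 140.4], 0.78), ([534.6, -150.9, 14.1], 0.53)]
angle from vertical 56.0 len 164.0 collar 49.5 yaw 7.0
gauge [([494.1, -241.8, 46.0], 0.76)]
collar_face [([532.8, -238.6, 77.2], 0.43)]
handle_mid [([625.0, -223.5, 145.2], 0.81), ([692.7, -320.1, 2.6], 0.6)]
angle from vertical 53.1 len 165.0 collar 49.8 yaw 8.0
[[[0.0,0.0,-0.148],0.0],[[0.0,0.0,-0.149],0.0],[[0.0,0.0,-0.148],0.0],[[0.0,0.0,-0.149],0.0],[[0.101,-0.087,0.0],0.0]]
[[[0.101,-0.087,0.0],0.0],[[0.101,-0.086,0.0],0.0],[[0,0,0],0],[[0,0,0],0],[[0,0,0],0]]
end [ 717.7 -149.1  260.1] 6.8
```

```bash
python3 -c "
from h import *
x,y,z=state()['eef_pos']
C=lambda th:(*J(30+194*np.sin(np.radians(th)),-20),70+4.5*np.sin(np.radians(th))+194*np.cos(np.radians(th))-51)
W=[(x,y,240,6.8),(*C(54)[:2],240,6.8),(*C(54)[:2],C(54)[2]+6,6.8,40)]
for th in (54,61,68,75,82,88,92): W.append((*C(th),6.8,26))
plan(W)"
```

```text
[[[0.0,0.0,-0.171],0.0],[[0.0,0.0,-0.171],0.0],[[0.0,0.0,-0.172],0.0],[[0.109,-0.087,0.0],0.0],[[0.11,-0.087,0.0],0.0]]
[[[0.109,-0.086,0.0],0.0],[[0.0,-0.0,0.13],0.0],[[0.0,-0.0,0.13],0.0],[[0.0,-0.0,0.13],0.0],[[0.0,-0.0,0.024],0.0001]]
[[[0.051,-0.0,0.078],0.0],[[0.041,-0.0,0.085],0.0],[[0.03,-0.0,0.089],0.0],[[0.019,-0.0,0.093],0.0],[[0.007,-0.0,0.08],0.0]]
[[[0.0,-0.0,0.055],0.0],[[0,0,0],0],[[0,0,0],0],[[0,0,0],0],[[0,0,0],0]]
end [ 760.7 -144.    16.6] 6.8
```

Emit:
arm_command --rows '[[[0,0,-0.171],0],[[0,0,-0.171],0],[[0,0,-0.172],0],[[0.109,-0.087,0],0],[[0.11,-0.087,0],0]]'

```text
t: 34.1
eef_pos: [699.9, -173.1, 242.3]
tcp_rot: [3.14, -0.004, 0.117]
ft_force: [0.8, -0.6, -1.7]
opening: 0.165
grip_force: 30.0
```

Emit:
arm_command --rows '[[[0.109,-0.086,0],0],[[0,0,0.13],0],[[0,0,0.13],0],[[0,0,0.08],0],[[0,0,0.01],0]]'

```text
t: 34.6
eef_pos: [722.8, -147.8, 149.3]
tcp_rot: [-3.14, 0.004, 0.119]
ft_force: [-0.3, 0.3, -1.4]
opening: 0.167
grip_force: 30.0
```

```bash
python3 -c "
from h import *
print(state()['eef_pos']); net(); net()"
```

```text
[ 722.7871622  -147.84107332  149.34742699]
gauge [([561.7, -167.3, 84.9], 0.61)]
collar_face [([605.2, -165.7, 115.4], 0.43)]
handle_mid [([701.2, -150.1, 182.8], 0.56), ([561.6, -166.8, 84.9], 0.55)]
angle from vertical 55.1 len 171.0 collar 53.2 yaw 7.0
gauge [([564.8, -170.9, 88.8], 0.56)]
collar_face [([605.1, -164.2, 121.5], 0.61)]
handle_mid [([702.7, -149.2, 185.8], 0.89)]
angle from vertical 55.2 len 170.0 collar 52.3 yaw 8.9
```

Emit:
arm_command --rows '[[[0,0,0.05],0],[[0.05,0,0.08],0],[[0.039,0,0.086],0],[[0,0,0],0],[[0,0,0],0]]'

```text
t: 35.5
eef_pos: [745.6, -145.4, 97.2]
tcp_rot: [-3.141, 0.001, 0.12]
ft_force: [-0.3, 0.2, 0.0]
opening: 0.166
grip_force: 30.0
```

```bash
python3 -c "
from h import *
print(state()['eef_pos'],state()['ft_force']); net(); net()"
```

```text
[ 745.60695948 -145.37062076   97.23227711] [-0.34187384  0.15202951  0.04972896]
gauge [([562.8, -171.3, 73.6], 0.66)]
collar_face [([613.2, -163.4, 94.5], 0.58)]
handle_mid [([720.3, -149.3, 137.7], 0.78)]
angle from vertical 68.0 len 171.0 collar 55.1 yaw 8.0
gauge [([565.2, -166.5, 77.0], 0.72)]
collar_face [([609.6, -160.7, 93.6], 0.37)]
handle_mid [([625.0, -152.0, 9.6], 0.63), ([719.3, -145.9, 137.4], 0.53)]
angle from vertical 137.6 len 91.0 collar 47.8 yaw 13.6
```

Rotating as planned (68°). Continue to level.

Emit:
arm_command --rows '[[[0.028,0,0.09],0],[[0.017,0,0.093],0],[[0.006,0,0.09],0],[[0,0,0],0],[[0,0,0],0]]'

```text
t: 36.4
eef_pos: [758.7, -144.0, 30.0]
tcp_rot: [-3.141, 0.0, 0.119]
ft_force: [-0.5, -0.5, -0.7]
opening: 0.161
grip_force: 30.0
```

```bash
python3 -c "
from h import *
print(state()['eef_pos'],state()['ft_force']); net(); net()"
```

```text
[ 758.69262868 -143.97929187   30.00393183] [-0.5299982  -0.48119208 -0.68948876]
gauge [([562.7, -170.2, 74.4], 0.57)]
collar_face [([614.6, -163.4, 75.7], 0.39)]
handle_mid [([730.9, -143.7, 80.7], 0.64), ([535.9, -150.3, 2.3], 0.2)]
angle from vertical 87.9 len 170.0 collar 52.4 yaw 9.0
gauge [([565.0, -166.0, 75.6], 0.7)]
collar_face [([612.0, -162.0, 76.6], 0.47)]
handle_mid [([730.6, -149.0, 81.1], 0.73), ([631.4, -150.1, 4.7], 0.21)]
angle from vertical 88.1 len 167.0 collar 47.2 yaw 5.9
```

Emit:
arm_command --rows '[[[0,0,0.02],0],[[0,0,0],0],[[0,0,-0.08],0],[[0,0,-0.12],0],[[0,0,-0.16],0]]'

```text
t: 37.3
eef_pos: [757.8, -143.7, 113.5]
tcp_rot: [-3.14, 0.003, 0.119]
ft_force: [0.4, 0.5, -0.8]
opening: 0.169
grip_force: 30.0
```

Emit:
arm_command --rows '[[[0,0,-0.16],0],[[0,0,-0.16],0],[[0,0,-0.12],0],[[0,0,-0.08],0],[[0,0,0],0]]'

```text
t: 37.8
eef_pos: [759.4, -144.1, 247.9]
tcp_rot: [3.14, -0.005, 0.119]
ft_force: [-0.4, 0.5, -0.7]
opening: 0.166
grip_force: 30.0
```

Emit:
arm_command --rows '[[[0,0,0],0],[[0,0,0],0],[[0,0,0],0],[[0,0,0],0],[[0,0,0],0]]'

```text
t: 38.3
eef_pos: [758.6, -143.9, 244.0]
tcp_rot: [-3.141, 0.001, 0.119]
ft_force: [-1.3, 0.8, -1.1]
opening: 0.165
grip_force: 30.0
```

```bash
python3 -c "
from h import *
print(state()['eef_pos'],state()['ft_force'],state()['grip_force']); 
for k in range(4): net()
im,d=viewer.read_camera('side'); P=cloud('side',d); im2,_=viewer.read_camera('top')
m=(P[...,2]>190)&(P[...,0]>545)&(P[...,0]<745)&(P[...,1]>-200)&(P[...,1]<-110);v,u=np.where(m);v0,u0=int(v.mean()),int(u.mean())
o=np.hstack([cv2.resize(im[v0-45:v0+75,u0-60:u0+60,::-1],(400,400)),cv2.resize(im2[150:270,210:330,::-1],(400,400))]);cv2.imwrite('pics/fin.png',o)
a=state()['tcp_rot'][2]
h=P[m];l=cv2.fitLine(h.astype(np.float32),cv2.DIST_HUBER,0,.01,.01).ravel();print(len(h),l,np.degrees(np.arccos(abs(l[2]))))"
```

```text
[ 758.63153761 -143.92615744  243.98329867] [-1.25002005  0.7920576  -1.11474715] 29.99958246946335
gauge [([560.4, -169.6, 291.9], 0.66)]
collar_face [([616.0, -162.6, 288.9], 0.4)]
handle_mid [([730.3, -147.6, 293.9], 0.64)]
angle from vertical 89.3 len 171.0 collar 56.1 yaw 7.4
gauge [([562.1, -168.9, 291.8], 0.73)]
collar_face [([755.1, 112.6, 2.0], 0.5), ([616.7, -161.0, 292.3], 0.43)]
handle_mid [([729.4, -145.3, 294.7], 0.7)]
angle from vertical 89.0 len 169.0 collar 447.7 yaw 8.0
gauge [([562.9, -166.1, 288.9], 0.92)]
collar_face [([617.1, -161.1, 291.6], 0.53)]
handle_mid [([729.1, -146.5, 296.4], 0.68), ([752.1, 111.1, -0.6], 0.62)]
angle from vertical 87.4 len 168.0 collar 54.5 yaw 6.7
gauge [([561.0, -167.3, 293.6], 0.85), ([615.7, -160.2, 291.1], 0.4)]
collar_face [([616.3, -162.0, 291.2], 0.6)]
handle_mid []
list index out of range
4396 [-5.1529115e-01  6.6900715e-02  8.5439998e-01  6.4630054e+02
 -1.6050040e+02  5.2689331e+02] 31.306492
```

View pics/fin.png

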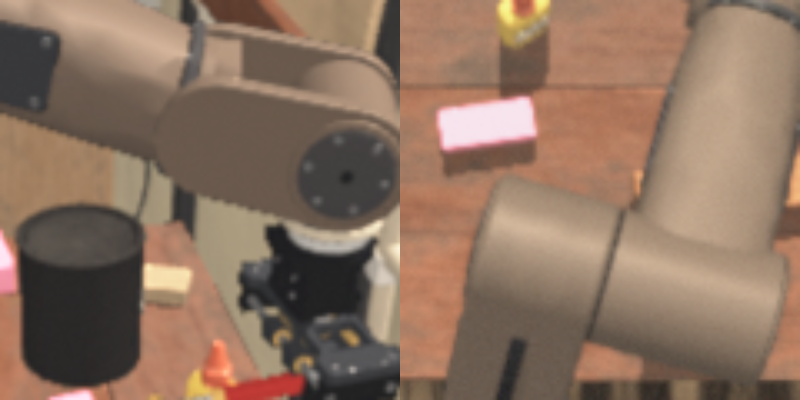

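```bash
python3 -c "
from h import *
s=state();a=s['tcp_rot'][2];ux=np.array([np.cos(a),np.sin(a),0]);uy=np.array([-np.sin(a),np.cos(a),0]);g=np.array([*s['eef_pos'][:2],293.])
im,d=viewer.read_camera('side');P=cloud('side',d)
c=viewer.get_calibration('side');K=np.array(c['camera_matrix'],float);T=np.linalg.inv(np.array(c['world_to_cam'],float));o=T[:3,3]
R=P-g;m=(abs(R@uy)<25)&(abs(R[...,2])<22)&(R@ux<-15)&(R@ux>-230)
v,u=np.where(m);n=cv2.undistortPoints(np.stack([u,v],1).astype(float)[:,None],K,np.array(c['dist_coeffs'],float))[:,0]
D=np.stack([n[:,0],-n[:,1],-np.ones(len(n))],1)@T[:3,:3].T;k=((g-o)@uy)/(D@uy);Q=o+D*k[:,None]-g;X=Q@ux;Z=Q[:,2]
col=[(round(float(X[u==q].mean()),1),int((u==q).sum()),round(float(Z[u==q].mean()),1),im[v[u==q],q].mean(0).astype(int).tolist()) for q in np.unique(u)]
for r in col: print(*r)
print(s['t'],s['qvel'].round(4))
"
```

```text
-194.1 3 2.5 [252, 209, 217]
-191.2 3 1.8 [225, 186, 186]
-188.4 3 1.2 [214, 182, 177]
-185.5 4 2.3 [201, 158, 154]
-182.6 4 1.6 [197, 162, 153]
-179.7 3 2.7 [180, 162, 149]
-176.8 3 2.0 [172, 158, 147]
-173.9 3 1.4 [162, 152, 143]
-171.0 4 2.4 [160, 144, 132]
-168.1 4 1.8 [177, 161, 148]
-165.2 3 2.9 [157, 142, 131]
-162.2 2 0.5 [174, 166, 157]
-159.4 3 1.6 [182, 171, 159]
-156.5 4 2.6 [167, 149, 136]
-153.5 4 2.0 [171, 154, 141]
-150.6 3 3.1 [177, 160, 148]
-147.7 3 2.4 [186, 173, 161]
-144.9 7 8.6 [176, 146, 115]
-141.9 9 4.5 [191, 153, 103]
-138.9 10 2.1 [209, 162, 97]
-135.9 10 1.5 [217, 169, 98]
-132.9 8 0.8 [221, 175, 102]
-129.9 7 -1.6 [194, 151, 92]
-127.1 5 1.3 [142, 117, 96]
-124.2 3 4.1 [150, 133, 122]
-121.2 3 3.4 [163, 148, 138]
-118.2 3 2.8 [179, 167, 157]
-115.2 3 2.1 [158, 148, 138]
-112.3 4 3.2 [180, 164, 145]
-109.4 3 4.3 [185, 168, 140]
-106.4 3 3.6 [171, 156, 132]
-103.4 3 3.0 [170, 159, 142]
-100.4 3 2.3 [175, 164, 149]
-97.5 4 3.4 [195, 175, 142]
-94.5 3 4.5 [183, 165, 132]
-91.6 4 5.5 [202, 180, 139]
-88.5 5 3.1 [210, 174, 121]
-85.4 5 2.5 [222, 175, 102]
-82.5 6 3.6 [223, 171, 96]
-79.7 6 6.4 [218, 152, 89]
-76.5 7 4.0 [205, 113, 72]
-73.5 7 3.3 [195, 76, 58]
-70.4 7 2.6 [195, 73, 57]
-67.5 8 3.7 [200, 85, 63]
-64.5 7 4.8 [190, 70, 59]
-61.5 7 4.2 [185, 64, 56]
-58.4 7 3.5 [183, 62, 55]
-55.3 7 2.8 [184, 61, 55]
-52.4 8 3.9 [183, 68, 60]
-49.4 7 5.0 [186, 65, 58]
-46.2 6 3.2 [186, 65, 57]
-43.2 7 3.7 [185, 66, 58]
-40.1 7 3.0 [185, 68, 60]
-37.3 7 5.9 [178, 71, 62]
-34.2 7 5.2 [182, 66, 58]
-31.1 6 4.5 [183, 67, 59]
-28.0 7 3.9 [184, 66, 58]
-25.0 8 5.0 [175, 70, 61]
-22.0 7 6.1 [177, 65, 57]
-18.7 6 3.6 [182, 57, 51]
-15.6 6 3.0 [178, 56, 52]
-12.1 4 -1.2 [188, 57, 53]
39.2 [ 0.0002 -0.0003 -0.001  -0.001   0.0005  0.0007]
```

```bash
python3 -c "
from h import *
print(env.job_done()); print(state()['t'])"
```

```text
the job is handed in; nothing more can be done
None
the job is handed in; nothing more can be done
```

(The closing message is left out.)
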